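Reset the tasting stand for the next visitors

TASK

The wooden paddle bars the way of the cup carriage on the tasting stand: first lift it out and lay it flat on the wooden spoon rest, and let it go. Then swing the clamp lever open, slide the carriage until its pointer is in line with the mark clipped on the rail, and swing the lever fully shut again to lock it. Last, take the paddle again near its handle end and lower it, wide head first, to the bottom of the carriage's cup so that its handle leans out over the far side of the rim (away from the robot); leave the tub, jar and cups where they are.

Things in the scene. Friction and masses are not known exactly. Their poses are not given: they have to be found in the camera images.
- stand: Fixed aluminium channel rail, 175 mm wide (its x) and 380 mm long (its y), base plate top 14 mm above the bench; origin at the centre of its underside; +x points away from the robot, +y is the direction in which the carriage must go. Two upright side plates 5 mm thick at x = -82.5 and +82.5 mm, tops at 40 mm; each has a 34 mm wide notch with its floor at 28 mm, centred at y = +40 mm. It never moves.
- carriage (a joint): Slide of the carriage along the stand's +y, 0 to 0.24 m; at 0 the carriage's centre is at stand y = -110 mm. Friction about 8 N and light damping when unlocked; held firmly when the lever is locked. The carriage is a grey plate 148 mm (x) by 110 mm (y), top at 26 mm, carrying a cup, a tab, the lever and a pointer. At its +y end a bumper rises to 50 mm and is stopped by the paddle while that lies in the notches.
- lever (a joint): Clamp lever on the carriage, turning in the horizontal plane about a vertical axis: 0 = fully shut, locked (lever points along the stand's -y); 1.4 rad = fully open (lever points nearly to the stand's -x, towards the robot), so it opens clockwise seen from above. It stays where it is left (friction about 0.12 N m). The clamp grips below about 0.4 rad; pushed to its stop at 0 it is properly locked.
- lever_hinge (a point): Point on the lever's vertical axis at the lever bar's height (50 mm above the bench); axes parallel to the stand's.
- lever_knob (a point): Top centre of the upright round black knob at the lever's end: diameter 20 mm, from 46 to 94 mm above the bench, 75 mm from the hinge axis. Its axes turn with the lever.
- tab_top (a point): Top centre of the carriage's upright steel tab, 12 mm thick (stand y) and 30 mm wide (stand x), from 26 to 96 mm above the bench: the grip for sliding the carriage. Axes parallel to the stand's.
- cup_rim (a point): Centre of the mouth of the white deep round cup fixed on the carriage: outer radius 38 mm, inner radius 35 mm at the rim and 33 mm at the bottom, inner floor 80 mm below this point, rim 111 mm above the bench. Axes parallel to the stand's: +x is the far side.
- pointer (a point): Tip of the carriage's pointer, a dark upright blade 4 mm wide (stand y) on the plate's far edge, top 58 mm above the bench. Along the stand's y it is level with the cup's centre.
- mark: The mark: small steel clip on top of the far side plate with a dark upright blade 4 mm wide (y), 16 mm high, top about 60 mm above the bench; origin at the centre of its underside, axes parallel to the stand's. It never moves. The pointer is in line when it has the same y in the stand's frame.
- paddle: Plain wooden stirring paddle, 200 mm long, 10 mm thick, 60 g: a handle 14 mm wide and, over the last 55 mm, a head 24 mm wide. Origin at mid-length on the underside; +x points to the head end, z is its thickness. It starts across the stand in the two notches, head on the far side, underside 28 mm above the bench.
- paddle_head (a point): Middle of the paddle's head end (body x = +100 mm, z = 5 mm).
- paddle_tail (a point): Middle of the paddle's handle end (body x = -100 mm, z = 5 mm).
- rest: Fixed dark wooden spoon rest, left or right of the stand: base 115 (x) by 100 (y) by 8 mm, with two cross bars 8 mm thick at x = -45 and +45 mm, their tops 30 mm high, lips at y = -42.5 and +42.5 mm (5 mm thick, 10 mm higher). Origin at the centre of its underside. The paddle lies flat across both bars, along the rest's x (either way round), about centred.
- tub: Bystander: closed white food tub with blue clips, 158 x 113 x 56 mm, on the side of the stand where the rest is not; origin at the centre of its underside.
- jar: Bystander: amber jar, 72 mm across, 100 mm high, beyond the stand; origin under its centre.
- cups: Bystander: stack of paper cups, 75 mm across, 120 mm high, beyond the stand; origin under its centre.
Mind the look-alikes: they are no part of the job. Of the things shaped like the paddle, the wooden one is meant. Of the things that look like the rest, take the one that is nearest to the robot's base at the start.

How it is judged:
By the outcome, as a careful person would: the job done as asked, in the order asked, and still so for the second after the job is handed in, with the robot touching nothing.
It also fails if it takes over 72 s, if anything falls off the work surface, if the arm or the gripper's body presses on something with over 40 N, if the wrist force passes 120 N, or if a joint passes its speed limit or range.

ROBOT

A 6-joint arm with a two-finger parallel gripper is mounted at the origin on the work surface. World frame = base frame: x ahead of the robot, y to its left, z up, the work surface at z = 0. Lengths are in mm, angles in rad, forces in N, time in s.
With the tool pointing down it reaches from about 300 to 775 mm from the base axis. Payload 14.6 kg.
Tool frame: the origin (TCP) lies on the centre line of the jaws, within the pads' length; the fingertips stand manip.finger_overhang ahead of it and the grasp point (between the pads) lies 11 mm behind it (manip.finger_overhang is the distance from the TCP to the fingertips, in mm); y points along the fingers, x is the direction in which the jaws open and shut, and the axes are right-handed (so a half turn about y gives the same grasp; the last joint's range is limited). The gripper opens to 94 mm and grips with 3 to 60 N. Pads are 16 mm wide; open, the fingers measure 119 mm over their backs; the gripper's body (75 mm by 177 mm) begins 78 mm behind the grasp point.
Start: joints at [-1.381, 0.3, 1.521, -0, 1.321, -0.067], TCP at [139.686, -531.956, 213.446] pointing down, gripper open.
Joint ranges: [-3.03, 3.03], [-0.79, 2.21], [0.23, 2.52], [-1.04, 4.18], [0, 3.07], [-2.55, 2.55]. Speed limits (rad/s): [2.22, 2.22, 2.57, 3.14, 3.14, 3.14].

INTERFACE

Orientations are given as [roll, pitch, yaw] about the fixed x, y, z axes, in that order (R = Rz(yaw) Ry(pitch) Rx(roll)).
In Python, from cell import monitor, viewer, ticket, manip gives the robot as it stands.
- The arm moves only by the shell command python3 -m jog 'ROWS' [FORCE]. ROWS is JSON, a list of rows, each an object of numbers: "grip": the finger opening in cm, from 0 to 9.4; "dx", "dy", "dz": the shift along the tool's x, y, z in cm; "spin": the turn about the tool's y in degrees. In form: [{"grip": .., "dx": .., "dy": .., "dz": .., "spin": ..}, ...]. A call has 1 to 20 rows; each row is the pose to reach, as a shift and turn from the pose commanded when the call began, along the tool's axes at that moment; what a row does not reach only later rows make up. A row lasts 1/8 s, in which the tool goes at most 62.5 mm and 10.7 degrees, less where a joint would pass 70% of its speed; a pose out of reach is approached as far as the arm can. A call with a gripper value outside its range is refused whole. The fingers move at their own pace and stop on an object; FORCE is the grip in N (left out, the last holds). Time passes only in rows, so rows that repeat a pose let the fingers close. It gives the time, the measured TCP pose, the force and the opening at its end, in the units of the state.
- monitor.read_state(): the state, without advancing time (a new reading comes with each control period).
- viewer.camera(name): name is "scene" or "top" or "wrist"; returns a dict with "color" (480x640x3 uint8, red, green, blue), "vertical_fov" (degrees; the focal length in pixels is half the picture's height over the tangent of half this angle, whatever the lens; pixels are square), "cx", "cy" (the principal point, pixels), "rvec" (rotation vector, rad) and "tvec" (3), from world to camera coordinates, as OpenCV has them. Camera axes: x right, y down, z forward; pixel columns grow to the right and rows downward; lengths in mm; the calibration is good to about 2 mm. The wrist camera is an equidistant fisheye: a pixel r from the principal point sees the ray r / f radians off the axis. A picture is of the moment at which its call begins. There is no depth.
- ticket.sign_off(): hands the job in, once; it reports no verdict.
The state is a dict: "clock": time; "joints": joint angles; "qd": joint speeds; "effort": joint torques, N m; "eef_pos": TCP position; "eef_rot": TCP orientation; "wrist_force": force on the tool from outside, world axes, zero at the start; "moment": the same for the moment, N m; "finger_gap": finger opening in mm.
Only numpy, scipy, OpenCV 4.12 (cv2) and the standard library are available. Lean on these libraries where they do the work, as an engineer would, in place of code of your own. Each camera call takes 0.05 s, during which the arm holds its last target. There are 200 camera calls.

## Working session

There is one attempt and no reset: what is moved stays moved. The work goes in short steps, Python scripts to look and compute and a shell command to move; the robot and the scene stay as the last step left them, time stands still between calls to the robot, and variables do not carry over. Pictures are saved under pics/ and viewed, about 8 in all and at most 12, crops included, and the job is handed in when it is done.

```bash
ls; mkdir -p pics
python3 - <<'E'
from cell import monitor, viewer, ticket, manip
import cv2,numpy as np
print(monitor.read_state()); print({k:getattr(manip,k) for k in dir(manip) if k[0]!='_'})
for n in ("scene","top"):
    c=viewer.camera(n); cv2.imwrite(f"pics/{n}0.png",c["color"][:,:,::-1]); print(n,{k:v for k,v in c.items() if k!="color"})
E
```

```text
pics
{'clock': 0.0, 'joints': array([-1.38057807e+00,  3.00473913e-01,  1.52160373e+00, -1.64599739e-05,
        1.32069120e+00, -6.65699880e-02]), 'qd': array([-3.38068242e-05,  1.52351446e-03, -2.30401789e-04, -1.40868612e-03,
       -8.67602828e-04,  6.52177652e-04]), 'effort': array([-1.39397522e-03, -5.31803656e+01, -3.52737594e+01,  7.07567786e-02,
        2.43562093e-02, -1.02509939e-04]), 'eef_pos': array([ 139.64604211, -531.70637482,  212.87520257]), 'eef_rot': array([-1.57073399e+00,  1.17464272e-03, -1.31400397e+00]), 'wrist_force': array([ 0.18060892, -0.07547942,  0.22491728]), 'moment': array([ 0.02196999,  0.00827362, -0.0159013 ]), 'finger_gap': 93.96379681045488}
{'Unreachable': <class 'cell.Unreachable'>, 'finger_overhang': 8.0}
scene {'vertical_fov': 57.08079131500465, 'cx': 317.30473612991864, 'cy': 237.46905727910857, 'rvec': array([ 1.2493037 ,  2.30950153, -0.91872732]), 'tvec': array([ 313.37843037, -260.30288984, 1174.44070628])}
top {'vertical_fov': 52.082695204813064, 'cx': 307.9785780304955, 'cy': 240.35353590190022, 'rvec': array([ 2.1917581 , -2.16339722,  0.02786457]), 'tvec': array([  11.80537776,  572.01993104, 1184.40413777])}
```

View pics/top0.png

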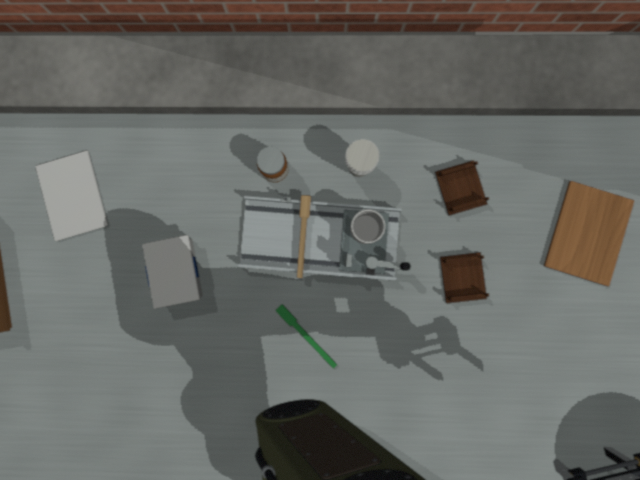

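View pics/scene0.png

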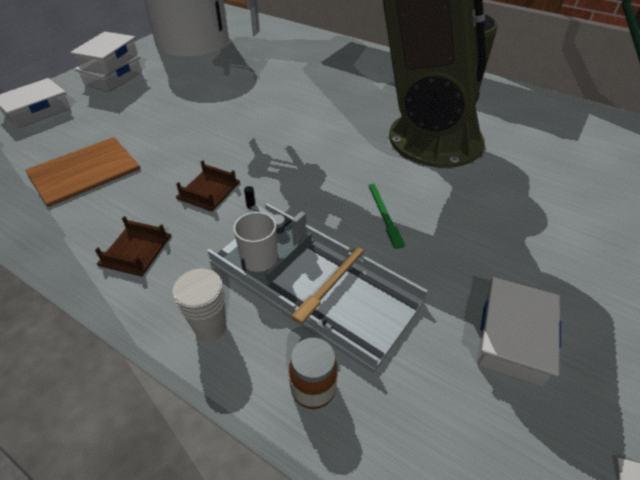

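Top view: the wooden paddle lies across the stand at (304,237). The green one at (307,337) is a look-alike. Rests are at (464,277), nearer the base, and (461,188), which is the decoy. The tub is at (172,272), jar (272,163), cups (362,156). I'll make close crops to check these choices and pick points.

```bash
cat > h.py <<'E'
import cv2,numpy as np
from cell import monitor,viewer,manip
from scipy.spatial.transform import Rotation as R
def cam(n):
    c=viewer.camera(n); f=240/np.tan(np.radians(c["vertical_fov"]/2))
    K=np.array([[f,0,c["cx"]],[0,f,c["cy"]],[0,0,1]]); return c,K,cv2.Rodrigues(c["rvec"])[0],np.array(c["tvec"])
def save(n,fn,box=None,s=1):
    c=cam(n); im=c[0]["color"][:,:,::-1]
    if box: x,y,w,h=box; im=im[y:y+h,x:x+w]
    cv2.imwrite("pics/"+fn,cv2.resize(im,None,fx=s,fy=s,interpolation=cv2.INTER_CUBIC)); return c
def p2w(c,uv,z):
    _,K,Rm,t=c; o=-Rm.T@t; d=Rm.T@np.linalg.inv(K)@[uv[0],uv[1],1]; return o+d*(z-o[2])/d[2]
def w2p(c,X):
    _,K,Rm,t=c; p=K@(Rm@np.asarray(X,float)+t); return p[:2]/p[2]
def go(target,jaw=None):
    "print tool shift (cm) to reach world TCP target (mm), spin (deg) for jaw axis at world angle jaw (deg)"
    s=monitor.read_state(); M=R.from_euler('xyz',s["eef_rot"]).as_matrix()
    d=M.T@(np.asarray(target,float)-s["eef_pos"])/10; r=None
    if jaw is not None:
        a=np.degrees(np.arctan2(M[1,0],M[0,0])); r=-((jaw-a+90)%180-90)
    print("at",s["eef_pos"].round(1),"shift cm",d.round(2),"spin",r, "q6",s["joints"][5].round(2))
E
python3 - <<'E'
from h import *
s=monitor.read_state(); print(R.from_euler('xyz',s["eef_rot"]).as_matrix().round(2))
save("top","topc.png",(230,180,200,112),4)
save("scene","scenec.png",(160,150,280,220),2.8)
E
```

```text
[[ 0.25 -0.    0.97]
 [-0.97  0.    0.25]
 [-0.   -1.    0.  ]]
```

View pics/topc.png

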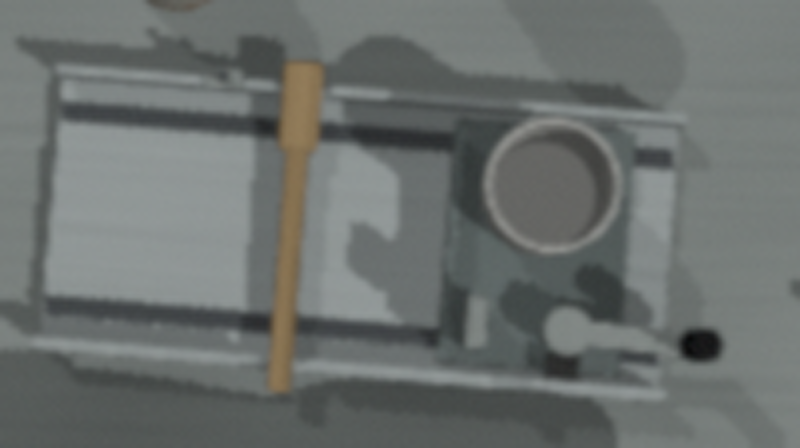

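View pics/scenec.png

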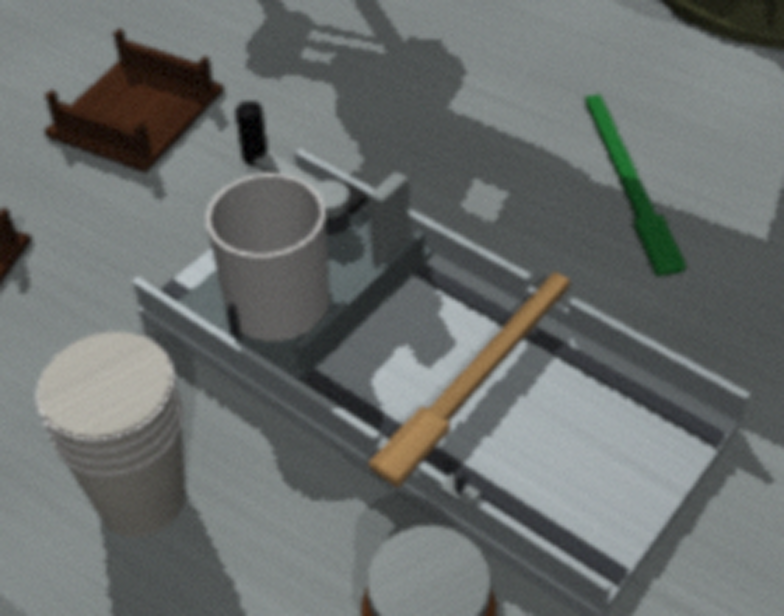

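Top crop: paddle head end (304,62), tail (280,390), stand corners at about (58,68), (35,343), (685,120), (662,395), tab (475,322), hinge (568,330), knob (702,344), cup mouth (552,185). Scene crop: mark blade (463,484), pointer (233,322). The paddle is the wooden one in the notches. Next I turn the pixels into positions.

```bash
cat > meas.py <<'E'
from h import *
from scipy.optimize import minimize
T=cam("top");S=cam("scene")
t=lambda x,y:(230+x/4,180+y/4); s=lambda x,y:(160+x/2.8,150+y/2.8)
fl,nl,fr,nr=[p2w(T,t(*p),40) for p in((58,68),(35,343),(685,120),(662,395))]
print("top corners",*[p[:2].round(1) for p in(fl,nl,fr,nr)])
print("scene corners",*[p2w(S,s(*p),40)[:2].round(1) for p in((612,598),(745,393),(138,282),(300,153))])
o=(fl+nl+fr+nr)/4; ey=(fl+nl-fr-nr)[:2]; ey/=np.linalg.norm(ey); ex=np.array([ey[1],-ey[0]])
print("stand",o.round(1),"ex",ex.round(3),"yaw deg",np.degrees(np.arctan2(ex[1],ex[0])))
def L(n,p): d=p[:2]-o[:2]; print(n,"world",p[:2].round(1),"stand",(d@ex).round(1),(d@ey).round(1))
for n,p,z in(("head",(304,62),38),("tail",(280,390),38),("tab",(475,322),96),("hinge",(568,330),55),("knob",(702,344),94),("cup",(552,185),111),("mark",(237,75),60)): L(n,p2w(T,t(*p),z))
L("mark sc",p2w(S,s(461,477),60)); L("ptr sc",p2w(S,s(233,305),58)); L("tab sc",p2w(S,s(392,183),96)); L("cup sc",p2w(S,s(268,215),111)); L("knob sc",p2w(S,s(250,107),94))
# rest fit
P=np.array([[x,y,z] for x in(-57.5,57.5) for y in(-50,50) for z in(0,8)]+[[x,y,40] for x in(-49,49) for y in(-45,45)])
def mask(c,box):
    h=cv2.cvtColor(c[0]["color"],cv2.COLOR_RGB2HSV); im=c[0]["color"].astype(int); m=((im[:,:,0]-im[:,:,2]>15)).astype(np.uint8)
    k=np.zeros_like(m); x,y,w,hh=box; k[y:y+hh,x:x+w]=m[y:y+hh,x:x+w]
    pts=cv2.findNonZero(k); out=np.zeros((480*4,640*4),np.uint8); cv2.fillConvexPoly(out,cv2.convexHull(pts)*4+2,1); return out
ms=[(T,mask(T,(430,240,70,70))),(S,mask(S,(168,155,75,60)))]
def cost(q,full=False):
    r=np.radians(q[2]); A=np.array([[np.cos(r),-np.sin(r),0],[np.sin(r),np.cos(r),0],[0,0,1]]); X=P@A.T+[q[0],q[1],0]; e=[]
    for c,m in ms:
        hp=cv2.convexHull((np.array([w2p(c,x) for x in X])*4+2).astype(np.int32)); k=np.zeros_like(m); cv2.fillConvexPoly(k,hp,1); e.append((k!=m).sum()/m.sum())
    return e if full else sum(e)
q0=p2w(T,(464,277),15)
best=min((minimize(cost,[q0[0],q0[1],a],method="Nelder-Mead",options=dict(initial_simplex=[[q0[0],q0[1],a],[q0[0]+15,q0[1],a],[q0[0],q0[1]+15,a],[q0[0],q0[1],a+8]])) for a in(-8,0,8)),key=lambda r:r.fun)
print("rest",best.x.round(1),cost(best.x,True)," other rest",p2w(T,(461,188),15)[:2])
E
python3 meas.py
```

```text
top corners [673.6 173.5] [507.4 183.9] [ 645.9 -203.6] [ 481.8 -190.5]
scene corners [679.1 181.3] [507.6 186.2] [ 648.  -198.9] [ 483.2 -186.5]
stand [577.2  -9.2  40. ] ex [ 0.997 -0.071] yaw deg -4.064498068935206
head world [679.   24.9] stand 99.1 41.2
tail world [481.4  36.4] stand -98.8 38.7
tab world [522.6 -76.5] stand -49.6 -71.0
hinge world [ 519.3 -133.2] stand -48.9 -127.8
knob world [ 511.9 -205.1] stand -51.2 -200.0
cup world [ 599.9 -118.2] stand 30.4 -107.1
mark world [667.6  63.7] stand 85.0 79.1
mark sc world [669.8  75.9] stand 86.4 91.4
ptr sc world [ 639.4 -119.7] stand 69.9 -105.8
tab sc world [519.7 -75.1] stand -52.7 -69.9
cup sc world [ 600.4 -115.2] stand 30.7 -104.1
knob sc world [ 509.  -206.6] stand -54.0 -201.8
rest [ 485.7 -360.5    9.4] [np.float64(0.10524950552835512), np.float64(0.11697255156732175)]  other rest [ 704.32868181 -352.31699392]
```

Run:
```python
from h import *
go((588,30.3,130),86.3)
go((588,30.3,30),86.3)
c=save("top","restc.png",(420,235,90,80),6); im=cv2.imread("pics/restc.png")
for a,col in((9.4,(0,255,255)),(5,(0,255,0))):
    r=np.radians(a)
    for z,hx,hy in((8,57.5,50),(40,49,45)):
        q=[w2p(c,(485.7+x*np.cos(r)-y*np.sin(r),-360.5+x*np.sin(r)+y*np.cos(r),z)) for x,y in((-hx,-hy),(hx,-hy),(hx,hy),(-hx,hy))]
        cv2.polylines(im,[((np.array(q)-[420,235]+.5)*6).astype(np.int32)],True,col,1)
cv2.imwrite("pics/restc.png",im)
```

```text
at [ 139.7 -531.9  213.3] shift cm [-42.99   8.34  57.64] spin 18.41268320530935 q6 -0.07
at [ 139.7 -531.9  213.3] shift cm [-42.98  18.34  57.64] spin 18.41268320530935 q6 -0.07
```

View pics/restc.png

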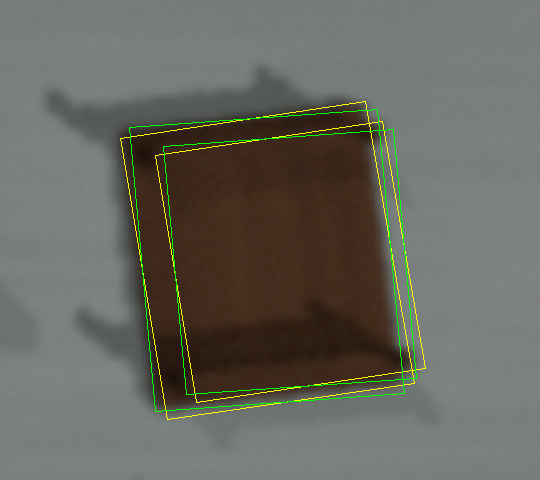

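The 5° outline (green) fits the rest. So the rest is at about (486,-359) with yaw 5°. Moving above the paddle now.

```bash
python3 -m jog '[{"grip":6,"dx":-14,"dy":2,"dz":19,"spin":-50},{"grip":6,"dx":-14,"dy":2,"dz":19,"spin":-50},{"grip":6,"dx":-14,"dy":2,"dz":19,"spin":-50},{"grip":6,"dx":-14,"dy":2,"dz":19,"spin":-50},{"grip":6,"dx":-28,"dy":5,"dz":38,"spin":-100},{"grip":6,"dx":-28,"dy":5,"dz":38,"spin":-100},{"grip":6,"dx":-28,"dy":5,"dz":38,"spin":-100},{"grip":6,"dx":-28,"dy":5,"dz":38,"spin":-100},{"grip":6,"dx":-43,"dy":8.3,"dz":57.6,"spin":-161.6},{"grip":6,"dx":-43,"dy":8.3,"dz":57.6,"spin":-161.6},{"grip":6,"dx":-43,"dy":8.3,"dz":57.6,"spin":-161.6},{"grip":6,"dx":-43,"dy":8.3,"dz":57.6,"spin":-161.6},{"grip":6,"dx":-43,"dy":8.3,"dz":57.6,"spin":-161.6},{"grip":6,"dx":-43,"dy":8.3,"dz":57.6,"spin":-161.6},{"grip":6,"dx":-43,"dy":8.3,"dz":57.6,"spin":-161.6},{"grip":6,"dx":-43,"dy":8.3,"dz":57.6,"spin":-161.6}]' 30
python3 - <<'E'
from h import *
go((588,30.3,30),86.3)
save("wrist","w1.png")
E
```

```text
clock: 2.35
eef_pos: [587.6, 30.3, 130.4]
eef_rot: [-1.571, -0.0, 1.506]
wrist_force: [-0.3, 0.7, -0.6]
finger_gap: 60.1
at [587.6  30.3 130.4] shift cm [ 0.   10.04 -0.05] spin -0.027575434060480575 q6 -1.52
```

```bash
python3 -m jog '[{"grip":6,"dx":0,"dy":6,"dz":0,"spin":0},{"grip":6,"dx":0,"dy":10,"dz":0,"spin":0},{"grip":6,"dx":0,"dy":10,"dz":0,"spin":0},{"grip":0,"dx":0,"dy":10,"dz":0,"spin":0},{"grip":0,"dx":0,"dy":10,"dz":0,"spin":0},{"grip":0,"dx":0,"dy":10,"dz":0,"spin":0},{"grip":0,"dx":0,"dy":10,"dz":0,"spin":0}]' 30
```

```text
clock: 3.28
eef_pos: [587.8, 30.2, 31.0]
eef_rot: [-1.572, -0.0, 1.506]
wrist_force: [-0.7, 0.4, -0.6]
finger_gap: 23.5
```

```bash
python3 -m jog '[{"grip":0,"dx":0,"dy":0,"dz":0,"spin":0},{"grip":0,"dx":0,"dy":0,"dz":0,"spin":0},{"grip":0,"dx":0,"dy":0,"dz":0,"spin":0},{"grip":0,"dx":0,"dy":-3,"dz":0,"spin":0},{"grip":0,"dx":0,"dy":-8,"dz":0,"spin":0},{"grip":0,"dx":0,"dy":-13,"dz":0,"spin":0},{"grip":0,"dx":0,"dy":-13,"dz":0,"spin":0}]' 30
python3 - <<'E'
from h import *
go((478.4,-359.7,160),-85); go((478.4,-359.7,34),-85)
E
```

```text
clock: 4.15
eef_pos: [589.0, 30.2, 164.2]
eef_rot: [-1.577, -0.0, 1.506]
wrist_force: [0.2, -0.4, -1.8]
finger_gap: 13.5
at [589.   30.2 164.2] shift cm [-39.62   0.35   8.53] spin -8.69075336155737 q6 -1.52
at [589.   30.2 164.2] shift cm [-39.62  12.95   8.61] spin -8.69075336155737 q6 -1.52
```

```bash
python3 -m jog '[{"grip":0,"dx":-10,"dy":0,"dz":2,"spin":45},{"grip":0,"dx":-10,"dy":0,"dz":2,"spin":45},{"grip":0,"dx":-10,"dy":0,"dz":2,"spin":45},{"grip":0,"dx":-10,"dy":0,"dz":2,"spin":45},{"grip":0,"dx":-22,"dy":0,"dz":5,"spin":100},{"grip":0,"dx":-22,"dy":0,"dz":5,"spin":100},{"grip":0,"dx":-22,"dy":0,"dz":5,"spin":100},{"grip":0,"dx":-22,"dy":0,"dz":5,"spin":100},{"grip":0,"dx":-22,"dy":0,"dz":5,"spin":100},{"grip":0,"dx":-39.6,"dy":0,"dz":8.5,"spin":171.3},{"grip":0,"dx":-39.6,"dy":0,"dz":8.5,"spin":171.3},{"grip":0,"dx":-39.6,"dy":0,"dz":8.5,"spin":171.3},{"grip":0,"dx":-39.6,"dy":0,"dz":8.5,"spin":171.3},{"grip":0,"dx":-39.6,"dy":0,"dz":8.5,"spin":171.3},{"grip":0,"dx":-39.6,"dy":0,"dz":8.5,"spin":171.3},{"grip":0,"dx":-39.6,"dy":0,"dz":8.5,"spin":171.3},{"grip":0,"dx":-39.6,"dy":6,"dz":8.5,"spin":171.3},{"grip":0,"dx":-39.6,"dy":6,"dz":8.5,"spin":171.3}]' 30
python3 - <<'E'
from h import *
go((478.4,-359.7,34),-85)
save("scene","sc2.png",(130,100,200,150),4)
E
```

```text
clock: 6.4
eef_pos: [475.1, -357.7, 95.6]
eef_rot: [-1.578, 0.007, -1.483]
wrist_force: [-0.4, 0.3, -0.2]
finger_gap: 13.7
at [ 475.1 -357.7   95.6] shift cm [0.27 6.16 0.35] spin 0.022784045036530642 q6 0.78
```

View pics/sc2.png

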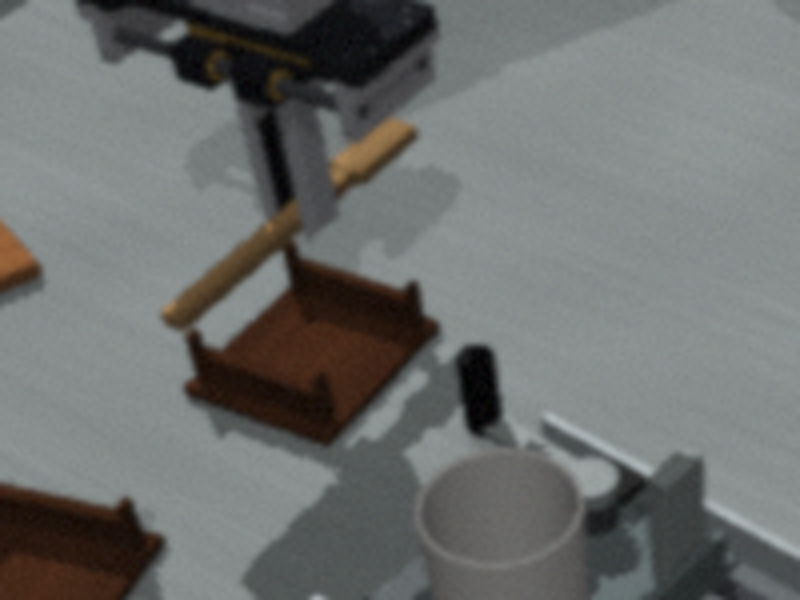

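Paddle is held flat and level, head towards the robot, above the correct rest. Lowering.

```bash
python3 -m jog '[{"grip":0,"dx":0.2,"dy":3,"dz":0,"spin":0},{"grip":0,"dx":0.2,"dy":5.2,"dz":0,"spin":0},{"grip":0,"dx":0.2,"dy":5.2,"dz":0,"spin":0},{"grip":0,"dx":0.2,"dy":5.2,"dz":0,"spin":0}]' 30; python3 -c "
from h import *
go((478.4,-359.7,34),-85)"
```

```text
clock: 6.95
eef_pos: [478.2, -362.1, 50.5]
eef_rot: [-1.569, -0.002, -1.483]
wrist_force: [-0.4, -0.2, -0.2]
finger_gap: 13.7
at [ 478.2 -362.1   50.5] shift cm [-0.24  1.65  0.04] spin 0.018578186559849996 q6 0.77
```

```bash
python3 -m jog '[{"grip":0,"dx":-0.2,"dy":1.3,"dz":0,"spin":0},{"grip":0,"dx":-0.2,"dy":1.6,"dz":0,"spin":0},{"grip":0,"dx":-0.2,"dy":1.6,"dz":0,"spin":0},{"grip":0,"dx":-0.2,"dy":1.6,"dz":0,"spin":0}]' 30; python3 -c "
from h import *
go((478.4,-359.7,34),-85)"
```

```text
clock: 7.45
eef_pos: [477.3, -359.3, 32.7]
eef_rot: [-1.571, 0.0, -1.483]
wrist_force: [-2.9, 4.0, 6.0]
finger_gap: 14.1
at [ 477.3 -359.3   32.7] shift cm [ 0.05 -0.13  0.11] spin 0.01797453681636796 q6 0.78
```

```bash
python3 -m jog '[{"grip":4,"dx":0,"dy":-0.05,"dz":0,"spin":0},{"grip":4,"dx":0,"dy":-0.05,"dz":0,"spin":0},{"grip":4,"dx":0,"dy":-0.05,"dz":0,"spin":0},{"grip":4,"dx":0,"dy":-0.05,"dz":0,"spin":0},{"grip":4,"dx":0,"dy":-5,"dz":0,"spin":0},{"grip":4,"dx":0,"dy":-11,"dz":0,"spin":0},{"grip":4,"dx":0,"dy":-11.5,"dz":0,"spin":0}]' 30; python3 -c "
from h import *
go((510.5,-206,150),-4);go((510.5,-206,67),-4)"
```

```text
clock: 8.32
eef_pos: [478.6, -360.6, 152.0]
eef_rot: [-1.566, -0.005, -1.483]
wrist_force: [0.5, -1.1, -0.0]
finger_gap: 39.8
at [ 478.6 -360.6  152. ] shift cm [-15.12   0.14   4.53] spin -80.98695409702663 q6 0.78
at [ 478.6 -360.6  152. ] shift cm [-15.17   8.44   4.48] spin -80.98695409702663 q6 0.78
```

```bash
python3 -m jog '[{"grip":4,"dx":-15.1,"dy":0.1,"dz":4.5,"spin":-81},{"grip":4,"dx":-15.1,"dy":0.1,"dz":4.5,"spin":-81},{"grip":4,"dx":-15.1,"dy":0.1,"dz":4.5,"spin":-81},{"grip":4,"dx":-15.1,"dy":0.1,"dz":4.5,"spin":-81},{"grip":4,"dx":-15.1,"dy":0.1,"dz":4.5,"spin":-81},{"grip":4,"dx":-15.1,"dy":0.1,"dz":4.5,"spin":-81},{"grip":4,"dx":-15.1,"dy":0.1,"dz":4.5,"spin":-81},{"grip":4,"dx":-15.1,"dy":0.1,"dz":4.5,"spin":-81},{"grip":4,"dx":-15.1,"dy":0.1,"dz":4.5,"spin":-81},{"grip":4,"dx":-15.1,"dy":0.1,"dz":4.5,"spin":-81}]' 30
python3 - <<'E'
from h import *
go((510.5,-206,67),-4)
save("scene","s3.png",(110,100,250,200),2.4); save("top","t3.png",(230,180,270,140),2.2)
a=cv2.imread("pics/s3.png");b=cv2.imread("pics/t3.png")
b=cv2.copyMakeBorder(b,0,0,0,600-b.shape[1],cv2.BORDER_CONSTANT) if b.shape[1]<600 else b[:,:600]
cv2.imwrite("pics/m3.png",cv2.resize(np.vstack([a,b]),None,fx=.75,fy=.75))
E
```

```text
clock: 9.57
eef_pos: [508.8, -205.0, 146.0]
eef_rot: [-1.571, 0.001, -0.072]
wrist_force: [0.5, 0.5, -0.0]
finger_gap: 39.9
at [ 508.8 -205.   146. ] shift cm [ 0.19  7.9  -0.08] spin -0.12385889064171351 q6 -0.38
```

View pics/m3.png

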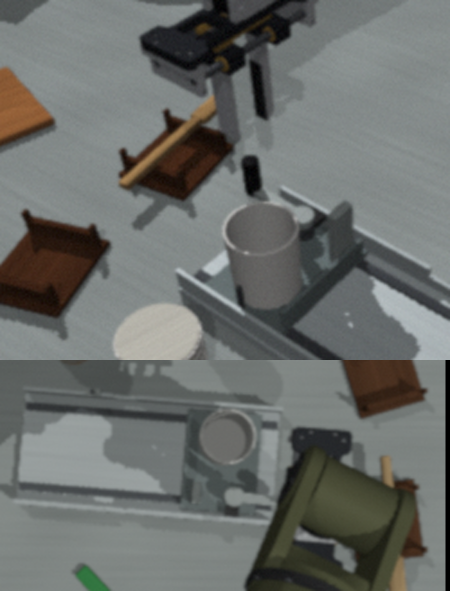

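The paddle lies flat across both bars, and the gripper straddles the knob. Descending to grip it.

```bash
python3 -m jog '[{"grip":4,"dx":0.1,"dy":4,"dz":0,"spin":0},{"grip":4,"dx":0.1,"dy":8,"dz":0,"spin":0},{"grip":4,"dx":0.1,"dy":8,"dz":0,"spin":0},{"grip":0,"dx":0.1,"dy":8,"dz":0,"spin":0},{"grip":0,"dx":0.1,"dy":8,"dz":0,"spin":0},{"grip":0,"dx":0.1,"dy":8,"dz":0,"spin":0},{"grip":0,"dx":0.1,"dy":8,"dz":0,"spin":0}]' 15
python3 - <<'E'
from h import *
s=monitor.read_state(); print(s["wrist_force"].round(1),s["finger_gap"])
go((515.8,-131,67),-4)
p=s["eef_pos"][:2]; h=np.array([515.8,-131]); M=R.from_euler('xyz',s["eef_rot"]).as_matrix()
for a in(15,30,45,60,75,82):
    r=np.radians(-a); d=p-h; q=h+[d[0]*np.cos(r)-d[1]*np.sin(r),d[0]*np.sin(r)+d[1]*np.cos(r)]
    print(a,(M.T@np.append(q-p,0)/10).round(2))
E
```

```text
clock: 10.55
eef_pos: [510.6, -205.5, 67.9]
eef_rot: [-1.572, -0.002, -0.07]
wrist_force: [-0.7, -0.2, 8.2]
finger_gap: 19.7
[-0.7 -0.2  8.2] 19.726226605556217
at [ 510.6 -205.5   67.9] shift cm [-0.    0.08  7.47] spin 0.008802897760475048 q6 -0.38
15 [-1.93 -0.    0.25]
30 [-3.74 -0.01  1.  ]
45 [-5.28 -0.01  2.19]
60 [-6.47 -0.02  3.73]
75 [-7.22 -0.02  5.53]
82 [-7.4  -0.02  6.43]
```

```bash
python3 -m jog '[{"grip":0,"dx":-0.65,"dy":-0.2,"dz":0.03,"spin":5},{"grip":0,"dx":-1.3,"dy":-0.2,"dz":0.11,"spin":10},{"grip":0,"dx":-1.93,"dy":-0.2,"dz":0.25,"spin":15},{"grip":0,"dx":-2.55,"dy":-0.2,"dz":0.45,"spin":20},{"grip":0,"dx":-3.16,"dy":-0.2,"dz":0.7,"spin":25},{"grip":0,"dx":-3.74,"dy":-0.2,"dz":1.0,"spin":30},{"grip":0,"dx":-4.28,"dy":-0.2,"dz":1.35,"spin":35},{"grip":0,"dx":-4.8,"dy":-0.2,"dz":1.75,"spin":40},{"grip":0,"dx":-5.28,"dy":-0.2,"dz":2.19,"spin":45},{"grip":0,"dx":-5.72,"dy":-0.2,"dz":2.67,"spin":50},{"grip":0,"dx":-6.12,"dy":-0.2,"dz":3.18,"spin":55},{"grip":0,"dx":-6.47,"dy":-0.2,"dz":3.73,"spin":60},{"grip":0,"dx":-6.77,"dy":-0.2,"dz":4.31,"spin":65},{"grip":0,"dx":-7.02,"dy":-0.2,"dz":4.92,"spin":70},{"grip":0,"dx":-7.22,"dy":-0.2,"dz":5.53,"spin":75},{"grip":0,"dx":-7.36,"dy":-0.2,"dz":6.17,"spin":79},{"grip":0,"dx":-7.36,"dy":-0.2,"dz":6.17,"spin":79}]' 15
```

```text
clock: 12.68
eef_pos: [442.4, -138.6, 69.0]
eef_rot: [-1.566, -0.002, -1.449]
wrist_force: [14.1, -0.8, -12.3]
finger_gap: 19.4
```

```bash
python3 -m jog '[{"grip":4,"dx":0,"dy":0,"dz":0,"spin":0},{"grip":4,"dx":0,"dy":0,"dz":0,"spin":0},{"grip":4,"dx":0,"dy":0,"dz":0,"spin":0},{"grip":4,"dx":0,"dy":-5,"dz":0,"spin":0},{"grip":4,"dx":0,"dy":-7,"dz":0,"spin":0},{"grip":4,"dx":0,"dy":-7,"dz":0,"spin":0}]' 15
python3 - <<'E'
from h import *
go((521.4,-75.9,137),-94);go((521.4,-75.9,71),-94)
E
```

```text
clock: 13.42
eef_pos: [441.3, -138.8, 139.5]
eef_rot: [-1.568, -0.001, -1.448]
wrist_force: [0.3, -0.4, -0.3]
finger_gap: 40.0
at [ 441.3 -138.8  139.5] shift cm [-5.26  0.26  8.72] spin 11.009159153587177 q6 1.06
at [ 441.3 -138.8  139.5] shift cm [-5.27  6.86  8.7 ] spin 11.009159153587177 q6 1.06
```

```bash
python3 -m jog '[{"grip":4,"dx":-5.3,"dy":0,"dz":8.7,"spin":10},{"grip":4,"dx":-5.3,"dy":0,"dz":8.7,"spin":11},{"grip":4,"dx":-5.3,"dy":0,"dz":8.7,"spin":11},{"grip":4,"dx":-5.3,"dy":4,"dz":8.7,"spin":11},{"grip":4,"dx":-5.3,"dy":6.9,"dz":8.7,"spin":11},{"grip":4,"dx":-5.3,"dy":6.9,"dz":8.7,"spin":11},{"grip":0,"dx":-5.3,"dy":6.9,"dz":8.7,"spin":11},{"grip":0,"dx":-5.3,"dy":6.9,"dz":8.7,"spin":11},{"grip":0,"dx":-5.3,"dy":6.9,"dz":8.7,"spin":11},{"grip":0,"dx":-5.3,"dy":6.9,"dz":8.7,"spin":11},{"grip":0,"dx":-5.3,"dy":6.9,"dz":8.7,"spin":11}]' 30
python3 - <<'E'
from h import *
go((521.4,-75.9,71),-94)
save("scene","sc4.png",(200,230,180,135),4.4)
E
```

```text
clock: 14.8
eef_pos: [521.0, -75.2, 70.2]
eef_rot: [-1.57, 0.0, -1.64]
wrist_force: [-2.0, 1.6, 7.2]
finger_gap: 11.6
at [521.  -75.2  70.2] shift cm [ 0.06 -0.08  0.05] spin 0.020108999837148644 q6 1.43
```

View pics/sc4.png

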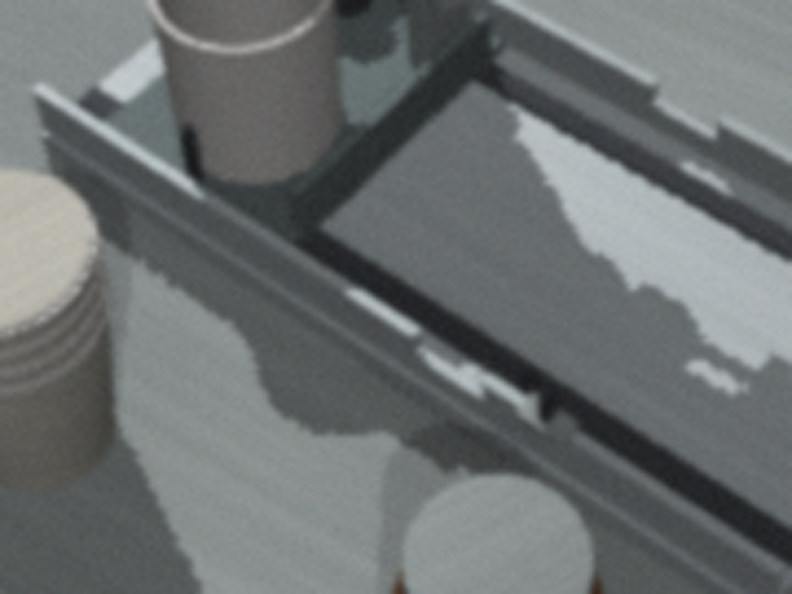

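Tab gripped (gap 11.6 mm). In the crop the mark blade is at about (545,392) and the pointer top at (190,128), so the distance is about 185–195 mm. I'll slide 170 mm first, then correct from near.

```bash
python3 -m jog '[{"grip":0,"dx":-1,"dy":0,"dz":0,"spin":0},{"grip":0,"dx":-2.5,"dy":0,"dz":0,"spin":0},{"grip":0,"dx":-4.5,"dy":0,"dz":0,"spin":0},{"grip":0,"dx":-6.5,"dy":0,"dz":0,"spin":0},{"grip":0,"dx":-8.5,"dy":0,"dz":0,"spin":0},{"grip":0,"dx":-10.5,"dy":0,"dz":0,"spin":0},{"grip":0,"dx":-12.5,"dy":0,"dz":0,"spin":0},{"grip":0,"dx":-14.5,"dy":0,"dz":0,"spin":0},{"grip":0,"dx":-16,"dy":0,"dz":0,"spin":0},{"grip":0,"dx":-17,"dy":0,"dz":0,"spin":0},{"grip":0,"dx":-17,"dy":0,"dz":0,"spin":0},{"grip":0,"dx":-17,"dy":0,"dz":0,"spin":0}]' 30
python3 - <<'E'
from h import *
go((521.4,-75.9,71),-94)
c=save("scene","sc5.png",(270,270,110,85),7)
o=np.array([577.2,-9.2]);ey=np.array([.071,.9975])
print((p2w(c,(323.9,318.6),60)[:2]-o)@ey)
c=save("top","tc5.png",(240,185,80,60),6)
E
```

```text
clock: 16.35
eef_pos: [533.0, 94.9, 70.2]
eef_rot: [-1.569, 0.001, -1.64]
wrist_force: [-0.6, 3.9, 5.5]
finger_gap: 11.8
at [533.   94.9  70.2] shift cm [17.12 -0.09  0.03] spin 0.031940857045825055 q6 1.75
88.51744814460511
```

View pics/sc5.png

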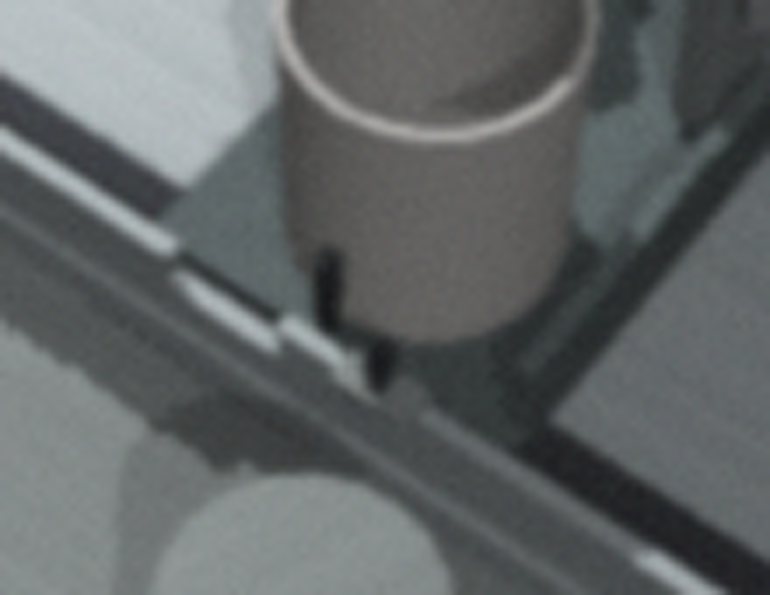

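Run:
```python
from h import *
c=cam("scene"); o=np.array([577.2,-9.2]);ey=np.array([.071,.9975]);ex=np.array([.9975,-.071])
for n,p,z in(("ptr",(330,252),58),("mark",(381,345),60),("mark base",(378,391),44),("notch lo",(178,252),40),("notch hi",(282,320),40)):
    w=p2w(c,(270+p[0]/7,270+p[1]/7),z)[:2]-o; print(n,(w@ex).round(1),(w@ey).round(1))
```

```text
ptr 70.3 64.1
mark 84.9 90.0
mark base 87.0 91.0
notch lo 83.0 27.0
notch hi 83.1 59.3
```

View pics/tc5.png

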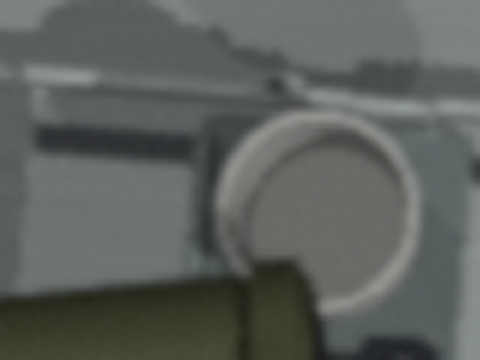

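```bash
python3 -m jog '[{"grip":0,"dx":-0.8,"dy":0,"dz":0,"spin":0},{"grip":0,"dx":-1.6,"dy":0,"dz":0,"spin":0},{"grip":0,"dx":-2.4,"dy":0,"dz":0,"spin":0},{"grip":0,"dx":-2.4,"dy":0,"dz":0,"spin":0},{"grip":0,"dx":-2.4,"dy":0,"dz":0,"spin":0}]' 30
python3 - <<'E'
from h import *
o=np.array([577.2,-9.2]);ey=np.array([.071,.9975])
T=cam("top")
for p,z in(((286.3,198.8),58),((293,220.3),111)): print((p2w(T,p,z)[:2]-o)@ey)
c=save("scene","sc6.png",(295,290,50,40),14)
E
```

```text
clock: 17.12
eef_pos: [534.6, 118.4, 70.2]
eef_rot: [-1.57, 0.0, -1.64]
wrist_force: [-1.0, 1.0, 5.4]
finger_gap: 11.9
86.24334012095467
62.25273632417796
```

View pics/sc6.png

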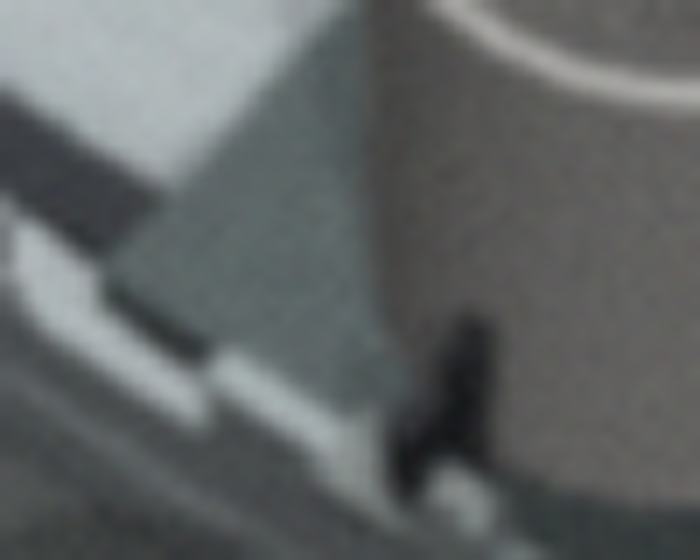

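Run:
```python
from h import *
c=cam("scene"); o=np.array([577.2,-9.2]);ey=np.array([.071,.9975]);ex=np.array([.9975,-.071])
for n,p,z in(("ptr",(473,318),58),("mark",(410,408),60),("ptr L edge",(450,318),58),("ptr R",(495,318),58)):
    w=p2w(c,(295+p[0]/14,290+p[1]/14),z)[:2]-o; print(n,(w@ex).round(1),(w@ey).round(1))
for Y in (88,90,92):
  for x,z in((74,58),(82.5,60),(82.5,44)): print(Y,x,z,((w2p(c,np.append(o+x*ex+Y*ey,z))-[295,290])*14).round(0))
```

```text
ptr 69.3 87.4
mark 84.9 89.6
ptr L edge 71.0 85.2
ptr R 67.7 89.4
88 74 58 [454. 348.]
88 82.5 60 [411. 387.]
88 82.5 44 [409. 463.]
90 74 58 [467. 356.]
90 82.5 60 [425. 396.]
90 82.5 44 [422. 471.]
92 74 58 [481. 365.]
92 82.5 60 [439. 405.]
92 82.5 44 [436. 480.]
```

```bash
cat >> h.py <<'E'
def fish(c,X):
    _,K,Rm,t=c; p=Rm@np.asarray(X,float)+t; th=np.arctan2(np.hypot(p[0],p[1]),p[2]); u=p[:2]/np.hypot(p[0],p[1])*th*K[0,0]; return u+K[:2,2]
def fray(c,uv,z):
    _,K,Rm,t=c; d=np.array(uv,float)-K[:2,2]; r=np.hypot(*d); th=r/K[0,0]; v=np.append(d/r*np.sin(th),np.cos(th)); o=-Rm.T@t; w=Rm.T@v; return o+w*(z-o[2])/w[2]
E
python3 - <<'E'
from h import *
c=cam("wrist"); cv2.imwrite("pics/w6.png",c[0]["color"][:,:,::-1])
print("cam at",(-c[2].T@c[3]).round(1),"axis",c[2][2].round(2),"xaxis",c[2][0].round(2),"f",c[1][0,0].round(1))
o=np.array([577.2,-9.2]);ey=np.array([.071,.9975]);ex=np.array([.9975,-.071])
W=lambda x,y,z:np.append(o+x*ex+y*ey,z)
for n,X in(("ptr",W(72,86,58)),("mark",W(82.5,88,60)),("cup",W(30,86,111)),("mark+10y",W(82.5,98,60))): print(n,fish(c,X).round(1))
g=cv2.cvtColor(c[0]["color"],cv2.COLOR_RGB2GRAY)
u,v=fish(c,W(78,87,58)).round().astype(int); print(u,v)
if 20<u<620 and 15<v<465: print(g[v-14:v+15,u-18:u+19:1])
E
```

```text
cam at [601.5 113.  240.5] axis [-0.23  0.01 -0.97] xaxis [-0.07 -1.    0.  ] f 371.6
ptr [397.6  44.4]
mark [393.9  23.8]
cup [428.2 115.5]
mark+10y [374.   22.6]
395 33
[[237 237 238 ... 160 160 159]
 [238 239 239 ... 160 160 159]
 [240 240 241 ... 160 159 158]
 ...
 [174 174 173 ... 110 111 111]
 [175 174 173 ... 111 111 111]
 [174 173 173 ... 111 111 110]]
```

Run:
```python
import cv2,numpy as np
g=cv2.imread("pics/w6.png",0)
for v in range(2,74,2): print(f"{v:3d}",''.join(" .:-=+*#%@"[::-1][min(9,int(x)//22)] for x in g[v,355:440]))
```

```text
2 :::::::::::::::::::::::::::::::::::::::::::::::::::::::::::::::::::::::::::::::::::::
  4 :::::::::::::::::::::::::::::::::::::::::::::::::::::::::::::::::::::::::::::::::::::
  6 :::::::::::::::::::::::::::::::::::::::::::::::::::::::::::::::::::::::::::::::::::::
  8 :::::::::::::::::::::::::::::::::::::::::::::::::::::::::::::::::::::::::::::::::::::
 10 ::::::::::::::::::::::::::::::::--:::::::::::::::::::::::::::::::::::::::::::::::::::
 12 :::::::::::::::::::::::::::::::=+++++-.                                 .::::::::::::
 14 ::::::::::::::::::::::::::::::==:                                               .::::
 16 :::::::::::--::::::::::::.                                                           
 18 =----:::::+=-------:.                         .......:::::::::::::::::.              
 20 ==========+=--:                     ..:::::::::::::::::::::::::::-----------::.      
 22 ==========-                   ...::::::::::::::::::::::::::::::----------------------
 24 ========.               ....::::::::::::::::::::::::::::::::::-----------------------
 26 ::---.            
[... 1437 characters left out ...]
::==+++++==+===+===+==================================================
 60 .............:++++=+++=++===+=======================================================+
 62 ..........--=++++=+++=+=========================================================+===+
 64 ......:=+++++++++++===+==============================================================
 66 ....-=+++++++++======================================================================
 68 ..-=+++++++++++===============---====================================================
 70 =+++++++++++==-----:::::::::::::::::::----===========================================
 72 +++++++==--::::::::::::::::::::::::::::::::::::--=================================+==
```

```bash
python3 -m jog '[{"grip":4,"dx":0,"dy":0,"dz":0,"spin":0},{"grip":4,"dx":0,"dy":0,"dz":0,"spin":0},{"grip":4,"dx":0,"dy":0,"dz":0,"spin":0},{"grip":4,"dx":0,"dy":-5,"dz":0,"spin":0},{"grip":4,"dx":0,"dy":-7,"dz":0,"spin":0},{"grip":4,"dx":2,"dy":-7,"dz":5,"spin":0},{"grip":4,"dx":3.5,"dy":-7,"dz":9,"spin":0},{"grip":4,"dx":3.5,"dy":-7,"dz":9,"spin":0},{"grip":4,"dx":3.5,"dy":-7,"dz":9,"spin":0}]' 30
cat > al.py <<'E'
from h import *
import sys
c=cam("wrist"); cv2.imwrite("pics/"+sys.argv[1],c[0]["color"][:,:,::-1])
print("cam at",(-c[2].T@c[3]).round(1))
o=np.array([577.2,-9.2]);ey=np.array([.071,.9975]);ex=np.array([.9975,-.071])
W=lambda x,y,z:np.append(o+x*ex+y*ey,z)
for n,X in(("ptr",W(72,86,58)),("mark",W(82.5,88,60)),("cup",W(30,86,111))): print(n,fish(c,X).round(1))
g=cv2.cvtColor(c[0]["color"],cv2.COLOR_RGB2GRAY); u,v=fish(c,W(77,87,59)).round().astype(int)
print("cols from",u-45)
for r in range(v-24,v+34): print(f"{r:3d}",''.join("@%#*+=-:. "[min(9,int(x)//22)] for x in g[r,u-45:u+45]))
E
python3 al.py w7.png
```

```text
clock: 18.45
eef_pos: [621.0, 77.3, 139.0]
eef_rot: [-1.572, -0.0, -1.64]
wrist_force: [-0.3, -1.1, 0.3]
finger_gap: 39.9
cam at [688.3  71.9 309.2]
ptr [325.6 200.8]
mark [322.6 185.7]
cup [326.2 286.7]
cols from 279
170 ============================----------:..................:++++++++++++++++++++++++++++++++
171 =========---=-------------==----------:................ .:============+===================
172 ::::::::::::::::::::::::::-------------::................:=====------==-::::--::::::::::::
173 ::::::::::::::::::::::::::-------------==---::............-----::::::---::::::::::::::::::
174 :::::::--------------------=-----------+****+-............--===-----------------::::::::::
175 +++++++++++++++++++++++++++=-:---------=++++=:...........:+++++++++++++++++++++++++=======
176 +++++==============----====-..:--------=++++=:............----------------=========:      
177 ::::::::::::::::::.    :::--...--------=++++=:..::........                                
178 ::::::::::::::::::.    :::--....-----..-++++=:...... .  ..                                
179 ::::::::::::::::::.    
[... 3927 characters left out ...]
            .-===++++++=====-------
221 ++++++==============-:.............         ..                        -==++=+++=====------
222 +++++============--::...........::.  .  ..:::-:::...                    :=+++=+======-----
223 ++++===========--:........:::::::::::--::::-:::::-::-::::..               .-=+++======----
224 ++++=========-::........::::--:-:::::::::::::::::::::::::::::-:.            .:=++=====----
225 +++=======--::........::-::-:---:::::-::--:::::::::::::::::-::::-:.           .:=+=====---
226 ++=======-:........::::-:::--:-:-:::-:::-::-:::::-:-:-:::-:::-:::---.           .:==+===--
227 ++======-........:::::-::----::::-:-::::-:-:::-:-::-:-::::-::::::::--::           .======-
```

Wrist view from above as ASCII: mark blade centre is at u≈320.8, pointer at u≈324.2, at 1.5 px/mm. So the pointer is about 2.2 mm short, which agrees with the scene estimate. Working out the sub-pixel value and the way back to the tab.

```bash
cat > al2.py <<'E'
import cv2,numpy as np,sys
from scipy.optimize import curve_fit
g=cv2.imread("pics/"+sys.argv[1],0).astype(float)
def blade(r0,r1,u0,u1):
    p=g[r0:r1,u0:u1].mean(0); x=np.arange(u0,u1)
    f=lambda x,a,b,d,c,w:np.where(x<c,a,b)-d*(1/(1+np.exp(-(x-c+w)*3))-1/(1+np.exp(-(x-c-w)*3)))
    k=int(np.argmin(np.convolve(p,np.ones(5)/5,'same')[3:-3]))+3; return p.round(0),u0+k
m=[int(v) for v in sys.argv[2:10]]
for q in(m[:4],m[4:]): print(q,*blade(*q))
E
python3 al2.py w7.png 175 182 312 332 191 194 314 336
python3 -c "
from h import *
go((534.6,118.4,139),-94);go((534.6,118.4,70.5),-94)"
```

```text
[175, 182, 312, 332] [163. 155. 155. 163. 171. 173. 132. 103. 103. 103. 103. 116. 152. 183.
 183. 180. 180. 187. 189. 189.] 321
[191, 194, 314, 336] [ 96. 100. 101. 101. 101.  98.  88.  71.  53.  52.  51.  51.  57. 129.
 133. 133. 133. 133. 133. 132. 133. 133.] 324
at [620.9  77.5 139.3] shift cm [-3.49  0.04 -8.89] spin 0.035224653041851184 q6 1.71
at [620.9  77.5 139.3] shift cm [-3.49  6.89 -8.88] spin 0.035224653041851184 q6 1.71
```

```bash
python3 -m jog '[{"grip":4,"dx":-2,"dy":0,"dz":-5,"spin":0},{"grip":4,"dx":-3.5,"dy":0,"dz":-8.9,"spin":0},{"grip":4,"dx":-3.5,"dy":0,"dz":-8.9,"spin":0},{"grip":4,"dx":-3.5,"dy":3,"dz":-8.9,"spin":0},{"grip":4,"dx":-3.5,"dy":6.8,"dz":-8.9,"spin":0},{"grip":4,"dx":-3.5,"dy":6.8,"dz":-8.9,"spin":0},{"grip":0,"dx":-3.5,"dy":6.8,"dz":-8.9,"spin":0},{"grip":0,"dx":-3.5,"dy":6.8,"dz":-8.9,"spin":0},{"grip":0,"dx":-3.5,"dy":6.8,"dz":-8.9,"spin":0},{"grip":0,"dx":-3.5,"dy":6.8,"dz":-8.9,"spin":0},{"grip":0,"dx":-3.6,"dy":6.8,"dz":-8.9,"spin":0},{"grip":0,"dx":-3.7,"dy":6.8,"dz":-8.9,"spin":0},{"grip":0,"dx":-3.7,"dy":6.8,"dz":-8.9,"spin":0},{"grip":0,"dx":-3.7,"dy":6.8,"dz":-8.9,"spin":0}]' 30
```

```text
clock: 20.25
eef_pos: [535.6, 119.5, 72.3]
eef_rot: [-1.57, -0.001, -1.641]
wrist_force: [-2.5, -6.9, 8.5]
finger_gap: 11.5
```

```bash
python3 -m jog '[{"grip":0,"dx":-0.1,"dy":0,"dz":0,"spin":0},{"grip":0,"dx":-0.1,"dy":0,"dz":0,"spin":0},{"grip":0,"dx":-0.1,"dy":0,"dz":0,"spin":0}]' 30
python3 -m jog '[{"grip":4,"dx":0,"dy":0,"dz":0,"spin":0},{"grip":4,"dx":0,"dy":0,"dz":0,"spin":0},{"grip":4,"dx":0,"dy":0,"dz":0,"spin":0},{"grip":4,"dx":0,"dy":-5,"dz":0,"spin":0},{"grip":4,"dx":0,"dy":-7,"dz":0,"spin":0},{"grip":4,"dx":2,"dy":-7,"dz":5,"spin":0},{"grip":4,"dx":3.5,"dy":-7,"dz":9,"spin":0},{"grip":4,"dx":3.5,"dy":-7,"dz":9,"spin":0},{"grip":4,"dx":3.5,"dy":-7,"dz":9,"spin":0}]' 30; python3 al.py w8.png | sed -n 1,40p
```

```text
clock: 20.62
eef_pos: [535.7, 120.4, 72.3]
eef_rot: [-1.57, -0.001, -1.641]
wrist_force: [-1.6, -7.6, 8.0]
finger_gap: 11.7
clock: 21.75
eef_pos: [622.2, 80.2, 141.0]
eef_rot: [-1.572, 0.0, -1.64]
wrist_force: [-0.4, -0.9, 0.4]
finger_gap: 40.0
cam at [689.5  74.9 311.2]
ptr [330.  201.9]
mark [327.2 187. ]
cup [331.6 287.1]
cols from 284
171 ===========================-------==--:::::::::::::::::::=++++++++++++++++++++++++++++++==
172 ===============----------==-----------...................==+++++++++++=====+========++++++
173 :::::::::::::::::::::::::--------------::................-====-----===--::----------------
174 ::::::::::::::::::::::::::-------------==::::............:-----::::---::::::::::::::::::::
175 :::::::-::----------------=-----------=+****=............:-===-----:-:::::::::::::::::::::
176 ++++++++++++++++++++++++++=-----------=+++**+:..........:=++++++++++++++++++++++++++======
177 +++++===========------=====:..--------==++++=...........:=================++++++++.       
178 ::::::::::::::.       .:::-:..---------=++++=...:........                                 
[... 1865 characters left out ...]
-----==----------------------------
199 +++++++++++++++++++++++++++++++++++++++*****+++++++=--------------------------------------
200 +++++++++++++++++++++++++++++++++++++++*****++++++++--------------------------------------
201 +++++++++++++++++++++++++++++++++=++==+******+++++++=-------------------------------------
202 ++++++++++++++++++++++++++++==========+*****+++++++++==-------=---------------------------
203 ++++++++++++++++++++++++++============+*****+++++++++++===--------------------------------
204 ++++++++++++++++++++++++===============++++++++++++++++++=--------------------------------
205 ++++++++++++++++++++++====================++++++++++++++++==------------------------------
```

Pointer and mark now line up in the same columns (39–44). Next I go to the open lever's knob, to close it by caging rather than clamping so the carriage isn't dragged.

```bash
python3 -c "
from h import *
go((456.6,57,140),-83);go((456.6,57,69),-83)"
```

```text
at [622.1  80.5 141.3] shift cm [  3.48   0.14 -16.34] spin -10.959028982209261 q6 1.71
at [622.1  80.5 141.3] shift cm [  3.48   7.24 -16.34] spin -10.959028982209261 q6 1.71
```

```bash
python3 -m jog '[{"grip":4,"dx":1,"dy":0,"dz":-6,"spin":-10},{"grip":4,"dx":2,"dy":0,"dz":-12,"spin":-11},{"grip":4,"dx":3.5,"dy":0,"dz":-16.3,"spin":-11},{"grip":4,"dx":3.5,"dy":0,"dz":-16.3,"spin":-11},{"grip":4,"dx":3.5,"dy":4,"dz":-16.3,"spin":-11},{"grip":4,"dx":3.5,"dy":7.2,"dz":-16.3,"spin":-11},{"grip":4,"dx":3.5,"dy":7.2,"dz":-16.3,"spin":-11},{"grip":2.2,"dx":3.5,"dy":7.2,"dz":-16.3,"spin":-11},{"grip":2.2,"dx":3.5,"dy":7.2,"dz":-16.3,"spin":-11},{"grip":2.2,"dx":3.5,"dy":7.2,"dz":-16.3,"spin":-11}]' 10
python3 - <<'E'
from h import *
s=monitor.read_state(); print(s["wrist_force"].round(1),s["finger_gap"])
p=s["eef_pos"][:2]; h=np.array([530.5,64.6]); M=R.from_euler('xyz',s["eef_rot"]).as_matrix(); d=p-h; print(p,np.hypot(*d))
for a in list(range(8,81,8))+[82,84,86]:
    r=np.radians(a); q=h+[d[0]*np.cos(r)-d[1]*np.sin(r),d[0]*np.sin(r)+d[1]*np.cos(r)]
    print(a,(M.T@np.append(q-p,0)/10).round(2))
E
```

```text
clock: 23.05
eef_pos: [458.1, 56.4, 70.3]
eef_rot: [-1.569, -0.0, -1.448]
wrist_force: [-0.4, -0.2, -0.3]
finger_gap: 21.7
[-0.4 -0.2 -0.3] 21.67308138656591
[458.12182181  56.43382692] 72.8374015270138
8 [1.01 0.   0.06]
16 [2.01 0.   0.26]
24 [2.97 0.   0.6 ]
32 [3.87 0.   1.07]
40 [4.7  0.   1.66]
48 [5.44 0.   2.36]
56 [6.07 0.01 3.15]
64 [6.59 0.01 4.02]
72 [6.98 0.01 4.96]
80 [7.23 0.01 5.95]
82 [7.28 0.01 6.2 ]
84 [7.31 0.01 6.45]
86 [7.33 0.01 6.7 ]
```

```bash
python3 -m jog '[{"grip":2.2,"dx":0.5,"dy":0,"dz":0.02,"spin":-4},{"grip":2.2,"dx":1.01,"dy":0,"dz":0.06,"spin":-8},{"grip":2.2,"dx":2.01,"dy":0,"dz":0.26,"spin":-16},{"grip":2.2,"dx":2.97,"dy":0,"dz":0.6,"spin":-24},{"grip":2.2,"dx":3.87,"dy":0,"dz":1.07,"spin":-32},{"grip":2.2,"dx":4.7,"dy":0,"dz":1.66,"spin":-40},{"grip":2.2,"dx":5.44,"dy":0,"dz":2.36,"spin":-48},{"grip":2.2,"dx":6.07,"dy":0,"dz":3.15,"spin":-56},{"grip":2.2,"dx":6.59,"dy":0,"dz":4.02,"spin":-64},{"grip":2.2,"dx":6.98,"dy":0,"dz":4.96,"spin":-72},{"grip":2.2,"dx":7.18,"dy":0,"dz":5.7,"spin":-78},{"grip":2.2,"dx":7.28,"dy":0,"dz":6.2,"spin":-82},{"grip":2.2,"dx":7.28,"dy":0,"dz":6.2,"spin":-82}]' 10
python3 -c "
from h import *
s=monitor.read_state();d=s['eef_pos'][:2]-[530.5,64.6];print(np.hypot(*d),np.degrees(np.arctan2(d[1],d[0]))+94.07)"
```

```text
clock: 24.68
eef_pos: [528.3, -8.4, 69.7]
eef_rot: [-1.571, -0.0, -0.018]
wrist_force: [-0.2, -0.5, -0.0]
finger_gap: 22.4
73.00172243316737 2.324216283917252
```

```bash
python3 -m jog '[{"grip":2.2,"dx":0.2,"dy":0,"dz":0,"spin":0},{"grip":2.2,"dx":0.3,"dy":0,"dz":0,"spin":0},{"grip":2.2,"dx":0.3,"dy":0,"dz":0,"spin":0}]' 10
```

```text
clock: 25.05
eef_pos: [530.4, -8.5, 69.5]
eef_rot: [-1.571, 0.002, -0.018]
wrist_force: [-7.7, -2.6, 4.0]
finger_gap: 22.3
```

```bash
python3 -m jog '[{"grip":2.2,"dx":0.1,"dy":0,"dz":0,"spin":0},{"grip":2.2,"dx":0.2,"dy":0,"dz":0,"spin":0},{"grip":2.2,"dx":0.2,"dy":0,"dz":0,"spin":0}]' 10
```

```text
clock: 25.42
eef_pos: [530.9, -8.5, 69.3]
eef_rot: [-1.571, 0.006, -0.018]
wrist_force: [-19.8, -3.8, 13.5]
finger_gap: 22.5
```

At the stop (20 N, about 0.5 mm of give). I'll release and check the alignment and lever from above.

```bash
python3 -m jog '[{"grip":4,"dx":0,"dy":0,"dz":0,"spin":0},{"grip":4,"dx":0,"dy":0,"dz":0,"spin":0},{"grip":4,"dx":0,"dy":-4,"dz":0,"spin":0},{"grip":4,"dx":0,"dy":-7.5,"dz":0,"spin":0},{"grip":4,"dx":0,"dy":-7.5,"dz":0,"spin":0}]' 10; python3 -c "
from h import *
go((621,78,141),-94)"
```

```text
clock: 26.05
eef_pos: [534.5, -8.3, 147.0]
eef_rot: [-1.571, -0.005, -0.017]
wrist_force: [0.5, -0.1, -0.2]
finger_gap: 40.0
at [534.5  -8.3 147. ] shift cm [8.5  0.65 8.78] spin -86.9965411304085 q6 -0.07
```

```bash
python3 -m jog '[{"grip":4,"dx":8.5,"dy":0.5,"dz":8.8,"spin":50},{"grip":4,"dx":8.5,"dy":0.5,"dz":8.8,"spin":50},{"grip":4,"dx":8.5,"dy":0.5,"dz":8.8,"spin":50},{"grip":4,"dx":8.5,"dy":0.5,"dz":8.8,"spin":50},{"grip":4,"dx":8.5,"dy":0.5,"dz":8.8,"spin":93},{"grip":4,"dx":8.5,"dy":0.5,"dz":8.8,"spin":93},{"grip":4,"dx":8.5,"dy":0.5,"dz":8.8,"spin":93},{"grip":4,"dx":8.5,"dy":0.5,"dz":8.8,"spin":93},{"grip":4,"dx":8.5,"dy":0.5,"dz":8.8,"spin":93},{"grip":4,"dx":8.5,"dy":0.5,"dz":8.8,"spin":93}]' 10; python3 al.py w9.png | sed -n 1,40p
python3 - <<'E'
from h import *
# dark knob in wrist view + paddle/cup in top view
c=cam("wrist"); g=cv2.cvtColor(c[0]["color"],cv2.COLOR_RGB2GRAY)
print("knob pred",fish(c,(525.3,-9.9,94)).round(0),"4.5 past",fish(c,(529.8,-9.9,94)).round(0))
T=cam("top"); cv2.imwrite("pics/t9.png",T[0]["color"][:,:,::-1])
h=cv2.cvtColor(T[0]["color"],cv2.COLOR_RGB2HSV); 
m=cv2.inRange(h,(10,90,70),(30,255,255)); m[:,:420]=0; m[:230]=0; m[330:]=0; m[:,520:]=0
n,l,st,ce=cv2.connectedComponentsWithStats(m); print(st[1:],ce[1:])
E
```

```text
clock: 27.3
eef_pos: [619.4, 78.2, 138.4]
eef_rot: [-1.572, -0.0, -1.64]
wrist_force: [-0.1, 0.1, 0.5]
finger_gap: 40.2
cam at [686.8  72.9 308.6]
ptr [326.9 198.6]
mark [324.  183.4]
cup [327.8 284.4]
cols from 280
167 ---------------------------==========---------------------=====+==========================
168 ============================----------:..................:++++++++++++++++++++++++++++++++
169 --------------------------------------::..................==================++============
170 :::::::::::::::::::::::::::--------------:................=====-----====------------------
171 :::::::::::::::::::::::::::------------=+=----............-----:::::----::::::::::::::::::
172 ---------------------------------------=+***+=............-====---------------------::::::
173 ==+========================-::::-------==+++=-............+++++++++=================------
174 ========-------::::::..-----:...-----:-=++++=-............--::::::::::::-----------:      
175 :::::::::::::::        .::::. ..-----.:-=++++-...:.........                               
176 :::::::::::::::        .:
[... 2253 characters left out ...]
0 ++++++++++++++++++++++++++=============+++++*++++++++++++==-------------------------------
201 ++++++++++++++++++++++++=================++++++++++++++++===------------------------------
knob pred [451. 379.] 4.5 past [451. 374.]
[[458 239  17  82 708]
 [478 253   2   1   2]
 [472 258   3   2   4]
 [473 265  12  27 161]
 [443 269   1   1   1]
 [477 295   6   2   8]
 [478 298   1   1   1]
 [482 298   1   1   1]
 [447 302   1   1   1]] [[466.54237288 282.15960452]
 [478.5        253.        ]
 [473.         258.25      ]
 [478.62111801 276.60869565]
 [443.         269.        ]
 [479.5        295.375     ]
 [478.         298.        ]
 [482.         298.        ]
 [447.         302.        ]]
```

Run:
```python
from h import *
c=cam("wrist"); im=c[0]["color"]; g=cv2.cvtColor(im,cv2.COLOR_RGB2GRAY)
m=(g<30).astype(np.uint8); m[:, :420]=0; m[:,490:]=0; m[:340]=0; m[430:]=0
n,l,st,ce=cv2.connectedComponentsWithStats(m); print([(s.tolist(),x.round(1)) for s,x in zip(st[1:],ce[1:]) if s[4]>20])
for r in range(350,420,2): print(r,''.join("@%#*+=-:. "[min(9,int(x)//22)] for x in g[r,400:500]))
T=cam("top"); h=cv2.cvtColor(T[0]["color"],cv2.COLOR_RGB2HSV)
m=cv2.inRange(h,(10,90,70),(30,255,255)); n,l,st,ce=cv2.connectedComponentsWithStats(m)
k=l[282,466]; ys,xs=np.nonzero(l==k); p=np.c_[xs,ys].astype(float); a=np.linalg.svd(p-p.mean(0),full_matrices=False)[2][0]; t=(p-p.mean(0))@a
w=[p2w(T,p.mean(0)+a*e,40) for e in(t.min(),t.max())]
for r in (ys.min()+5,ys.min()+20,ys.max()-40,ys.max()-10): q=xs[ys==r]; print(r,q.min(),q.max(),p2w(T,((q.min()+q.max())/2,r),40)[:2].round(1))
print(w,np.linalg.norm(w[0]-w[1]))
```

```text
[]
350 ***********************++++=---+%%%%%%%###%%#%#%##%%##%###%####%%#%#%%##%%#%%%##%%###%#%%%###%%###%%
352 *************************+++===*%%%%%%#########%#%%#%##%###%#%###%%##%%%%%%#%####%%###%%%%%#%%%%%%##
354 ************************+*++===+%%%%%%%#%##%%%######%%%%##%#%%#%%%#%%%##%#%%%%%%#%%%%%%#%%#%%##%%#%%
356 ***************************+===+%%%%%%%%%#%#%%%####%%%%%#%####%#%#%%%#%%%#%#%%##%%%#%%#%#%%#%%%%%%#%
358 **************************+=====%%%%%%##%%#%%##%%##%%##%%#%%%####%%#%##%%#%##%##%###%#%#%%#%%%#%%#%%
360 **************************+==--=#%%%%%%##%%#%%#%%###%#%#%%#%%##%%#%%%#%#####%%#%%#%#%#%%%%##%%%#%%##
362 ***************************+===+%%%%%%#%#%#%#%%%%###%%%#%#%%#%%#%%####%##%%####%%%#%######%#%##%###%
364 **************************+==--+#%%%%%######%%%%%%%%%##%##%%%#%%%#%%%%#%##%%%#%#%%%%%%#%%%%%%#%##%%#
366 **************************+====+#%%%%##%##%#%%###%###%#%%##%%%%%#%#%###%%%%%#%#%%##%%%#%%%%##%%#%##%
368 **************************++===*%%%%%%#%#%%%###%%%##%%%%#%######%%%%%%##%#%#%%%%%##%%%####%%##%%%##%
370 ***************************====*%%%%#%#%%%#
[... 2116 characters left out ...]
***********************************####%%
412 ***%%%%%%######******************************************************************###%%%%%%%%%%%%%%%%
414 ******************************************************************####%%%%%%%%%%%%%%%%%%%%%%%%%%%%%%
416 ************************************************#####%%%%%%%%%%%%%%%%%%%%%%%%%%%%%%%%%%%%%%%%%%%%%%%
418 ****************************#####%%%%%%%%%%%%%%%%%%%%%%%%%%%%%%%%%%%%%%%%%%%%%%%%%%%%%%%%%%%%%%%%%%%
244 462 465 [ 566.3 -350.8]
259 462 469 [ 530.8 -355.3]
280 459 471 [ 481.2 -353.9]
310 466 473 [ 410.9 -364.1]
[array([ 578.20331474, -347.70986239,   40.        ]), array([ 386.73807505, -366.16452757,   40.        ])] 192.3525738697415
```

```bash
python3 -c "
from h import *
go((568,-350.8,130),-84.7);go((568,-350.8,27),-84.7)"
```

```text
at [619.6  78.2 139.2] shift cm [43.15  0.92 -2.23] spin -9.193207868561075 q6 1.71
at [619.6  78.2 139.2] shift cm [43.15 11.22 -2.23] spin -9.193207868561075 q6 1.71
```

```bash
python3 -m jog '[{"grip":4,"dx":6,"dy":0,"dz":-0.3,"spin":0},{"grip":4,"dx":12,"dy":0,"dz":-0.6,"spin":-3},{"grip":4,"dx":18,"dy":0,"dz":-1,"spin":-6},{"grip":4,"dx":24,"dy":0,"dz":-1.3,"spin":-9},{"grip":4,"dx":30,"dy":0,"dz":-1.6,"spin":-9},{"grip":4,"dx":36,"dy":0.9,"dz":-2,"spin":-9.2},{"grip":4,"dx":42,"dy":0.9,"dz":-2.2,"spin":-9.2},{"grip":4,"dx":43.1,"dy":0.9,"dz":-2.2,"spin":-9.2},{"grip":4,"dx":43.1,"dy":6,"dz":-2.2,"spin":-9.2},{"grip":4,"dx":43.1,"dy":6,"dz":-2.2,"spin":-9.2},{"grip":4,"dx":43.1,"dy":6,"dz":-2.2,"spin":-9.2}]' 5
python3 - <<'E'
from h import *
go((568,-350.8,27),-84.7)
T=cam("top"); im=T[0]["color"]; cv2.imwrite("pics/t10.png",im[:,:,::-1])
print("cup pred px",w2p(T,(614,77,111)).round(1),"knob pred",w2p(T,(525.3,-9.9,94)).round(1),"past",w2p(T,(529.8,-9.9,94)).round(1),"hinge",w2p(T,(530.5,64.6,55)).round(1))
g=cv2.cvtColor(im,cv2.COLOR_RGB2GRAY)
u,v=w2p(T,(525.3,-9.9,94)).astype(int)
print("cols from",u-50)
for r in range(v-12,v+13): print(r,''.join("@%#*+=-:. "[min(9,int(x)//22)] for x in g[r,u-50:u+20]))
b=cv2.resize(g[190:260,250:330],None,fx=4,fy=4,interpolation=cv2.INTER_CUBIC)
print(cv2.HoughCircles(cv2.GaussianBlur(b,(5,5),0),cv2.HOUGH_GRADIENT,1.2,40,param1=80,param2=25,minRadius=50,maxRadius=90))
E
```

```text
clock: 28.92
eef_pos: [568.5, -350.0, 81.2]
eef_rot: [-1.57, -0.001, -1.479]
wrist_force: [1.2, -0.0, 0.4]
finger_gap: 39.6
at [ 568.5 -350.    81.2] shift cm [ 0.07  5.42 -0.06] spin -0.021251179957474164 q6 0.87
cup pred px [281.4 219. ] knob pred [319.4 258.9] past [319.5 257. ] hinge [288.1 256.6]
cols from 269
246 *****************++++++++++**********+++==-----------:::::::::::::::::
247 ***+*****************+*+++++********+++++==-----------::::::::::::::::
248 *++++*******************************+++++++=----------::::::::::::::::
249 *++++****************+***********#**+++++++=---------:::::::::::::::::
250 *+++++**********+++====+************+++++++=---------:::::::::::::::::
251 *+++++*********++==----=+***********+++++++=---------:::::::::::::::::
252 *++++++*******++==------=+*********++++++++=---------:::::::::::::::::
253 *++++++++****++=---------==+++++++++====+++=----------::::::::::::::::
254 *+++++++++***+=-------------------==-====++=----=++*+=-:::::::::::::::
255 +++++++=++++++=--------------------------======+*##%%#+-::::::::::::::
256 ++++++++++++++=--------------
[... 396 characters left out ...]
%%%%#*+++++========-
262 ++++++++++++****##****#**++++++++++**************#####************++++
263 ++++++++++++****########*+++++++++++***************#******************
264 ++++++++++++****########*+++++++++++++++++++++++++********************
265 +++++++++++++***########*+++++++++++++++++++==+==++++++++**+***++++***
266 ========+++++++*#######*++=+++++++++++++++++==++=+++++++++++++++++++++
267 :-----==========++******+++++++++++++++++++++++++++++++++++++++++=====
268 ::-----------:----================++++=+++++++++++++++++++++++++++====
269 ------------::::::::-:------------================++++++++++++++++====
270 =======------------::::---:::::::::--------------===========+++++++===
None
```

Compared with the start, the lever bar points about 2–3° further shut. That fits the firm stop I felt, so it is locked. Now I grip the paddle's tail lightly so it can swing down as it is lifted.

```bash
python3 -m jog '[{"grip":4,"dx":0.05,"dy":3,"dz":-0.05,"spin":0},{"grip":4,"dx":0.05,"dy":5.4,"dz":-0.05,"spin":0},{"grip":4,"dx":0.05,"dy":5.4,"dz":-0.05,"spin":0},{"grip":0,"dx":0.05,"dy":5.4,"dz":-0.05,"spin":0},{"grip":0,"dx":0.05,"dy":5.4,"dz":-0.05,"spin":0},{"grip":0,"dx":0.05,"dy":5.4,"dz":-0.05,"spin":0},{"grip":0,"dx":0.05,"dy":5.4,"dz":-0.05,"spin":0},{"grip":0,"dx":0.05,"dy":5.4,"dz":-0.05,"spin":0}]' 5
python3 - <<'E'
from h import *
print(monitor.read_state()["finger_gap"])
T=cam("top"); g=cv2.cvtColor(T[0]["color"],cv2.COLOR_RGB2GRAY).astype(np.float32)
yy,xx=np.mgrid[0:480,0:640]; best=[]
for cu in np.arange(276,288,.25):
    for cv in np.arange(213,226,.25):
        for r in np.arange(15,19,.5):
            a=np.linspace(0,2*np.pi,72,endpoint=False); P=lambda q:cv2.remap(g,(cu+q*np.cos(a)).astype(np.float32)[None],(cv+q*np.sin(a)).astype(np.float32)[None],cv2.INTER_LINEAR).mean()
            best.append((P(r)-.5*P(r-3)-.5*P(r+3),cu,cv,r))
b=max(best); print(b,p2w(T,b[1:3],111))
E
```

```text
clock: 29.98
eef_pos: [567.6, -351.0, 26.0]
eef_rot: [-1.57, -0.001, -1.48]
wrist_force: [1.5, -0.3, 3.6]
finger_gap: 13.8
13.847307031283906
(np.float32(25.998993), np.float64(281.0), np.float64(218.75), np.float64(16.0)) [614.66632913  77.99795561 111.        ]
```

```bash
python3 -m jog '[{"grip":0,"dx":0,"dy":-1,"dz":0,"spin":0},{"grip":0,"dx":0,"dy":-2.5,"dz":0,"spin":0},{"grip":0,"dx":0,"dy":-5,"dz":0,"spin":0},{"grip":0,"dx":0,"dy":-8,"dz":0,"spin":0},{"grip":0,"dx":0,"dy":-11,"dz":0,"spin":0},{"grip":0,"dx":0,"dy":-14,"dz":0,"spin":0},{"grip":0,"dx":0,"dy":-17,"dz":0,"spin":0},{"grip":0,"dx":0,"dy":-20,"dz":0,"spin":0},{"grip":0,"dx":0,"dy":-23,"dz":0,"spin":0},{"grip":0,"dx":0,"dy":-26,"dz":0,"spin":0},{"grip":0,"dx":0,"dy":-28.5,"dz":0,"spin":0},{"grip":0,"dx":0,"dy":-28.5,"dz":0,"spin":0},{"grip":0,"dx":0,"dy":-28.5,"dz":0,"spin":0}]' 4
cat > pad.py <<'E'
from h import *
import sys
def blob(n,box=None):
    c=cam(n); im=c[0]["color"]; cv2.imwrite(f"pics/{n}_{sys.argv[1]}.png",im[:,:,::-1])
    h=cv2.cvtColor(im,cv2.COLOR_RGB2HSV); m=cv2.inRange(h,(10,90,60),(28,255,255)); n_,l,st,ce=cv2.connectedComponentsWithStats(m)
    out=[]
    for k in range(1,n_):
        if st[k][4]<60: continue
        ys,xs=np.nonzero(l==k); p=np.c_[xs,ys].astype(float); a=np.linalg.svd(p-p.mean(0),full_matrices=False)[2][0]; t=(p-p.mean(0))@a
        out.append((st[k].tolist(),(p.mean(0)+a*t.min()).round(1),(p.mean(0)+a*t.max()).round(1)))
    return c,out
s=monitor.read_state(); print(s["eef_pos"].round(1),s["finger_gap"]); p=s["eef_pos"]+[0,0,11]
for n in("scene","top"):
    c,o=blob(n); print(n,"grasp px",w2p(c,p).round(1),"120 below",w2p(c,p-[0,0,185]).round(1))
    for b in o: print("  ",b)
E
python3 pad.py 11
```

```text
clock: 31.65
eef_pos: [567.0, -350.6, 309.4]
eef_rot: [-1.572, 0.001, -1.48]
wrist_force: [-0.5, 0.3, -1.0]
finger_gap: 14.0
[ 567.  -350.6  309.4] 13.958775293955652
scene grasp px [146.5  73. ] 120 below [172.1 162.2]
   ([224, 0, 23, 8, 118], array([223.9,   0.5]), array([246.5,   4. ]))
   ([186, 117, 15, 18, 63], array([185.6, 117.4]), array([200.3, 133.7]))
   ([26, 138, 114, 68, 3900], array([133.9, 152.1]), array([ 31.4, 187. ]))
   ([185, 174, 40, 23, 380], array([185.7, 183.4]), array([223.9, 189.5]))
   ([102, 231, 51, 28, 566], array([102.2, 246.4]), array([151.9, 247.9]))
   ([289, 363, 48, 28, 287], array([287.8, 376.9]), array([334. , 384.3]))
top grasp px [507.8 236. ] 120 below [475.9 241.5]
   ([261, 156, 26, 23, 128], array([288.8, 163.9]), array([265. , 178.5]))
   ([437, 161, 49, 53, 1383], array([447.4, 167.1]), array([477.3, 208.6]))
   ([577, 184, 57, 35, 662], array([577.3, 183.5]), array([631.6, 210.8]))
   ([544, 251, 38, 23, 578], array([581. , 261.3]), array([544. , 261.5]))
   ([0, 256, 11, 76, 455], array([1.00e-01, 2.56e+02]), array([  5.1, 330.7]))
   ([441, 256, 52, 35, 1272], array([493.4, 268.2]), array([442.5, 276. ]))
   ([446, 296, 21, 6, 71], array([466.2, 296.8]), array([446.2, 300.8]))
```

Run:
```python
from h import *
c=cam("scene"); s=monitor.read_state(); p=s["eef_pos"]+[0,0,11]; d=np.array([-.996,-.09])
for th in range(0,100,10):
    r=np.radians(th); f=lambda L:w2p(c,p+np.append(d*np.sin(r)*L,-np.cos(r)*L)).round(0); print(th,f(60),f(130),f(185))
im=c[0]["color"][60:180,120:240].astype(int); h=cv2.cvtColor(c[0]["color"],cv2.COLOR_RGB2HSV)[60:180,120:240]
for v in range(0,120,3): print(60+v,''.join('#' if (im[v,u,0]-im[v,u,2]>28) else ('+' if im[v,u,0]-im[v,u,2]>14 else '.') for u in range(0,120,1)))
```

```text
0 [156. 105.] [165. 139.] [172. 162.]
10 [160. 102.] [173. 132.] [182. 153.]
20 [163.  98.] [180. 124.] [191. 141.]
30 [166.  94.] [186. 115.] [199. 129.]
40 [168.  89.] [190. 104.] [205. 115.]
50 [170.  83.] [194.  93.] [210. 100.]
60 [171.  77.] [196.  81.] [214.  84.]
70 [172.  71.] [197.  69.] [215.  68.]
80 [171.  65.] [197.  57.] [215.  51.]
90 [170.  59.] [196.  44.] [214.  34.]
60 ........................................................................................................................
63 ........................................................................................................................
66 ....................+#+.................................................................................................
69 ..................+#####+...............................................................................................
72 .....................++++...............................................................................................
75 .......................++...............................................................
[... 3574 characters left out ...]
....................................++.....................................
165 ###################+...............................................................++++++...............................
168 ###################+...............................................................+.+++++++###+++......................
171 ############++.....................................................................++++++++++++++++++####++.....++......
174 #####++........................................................................+####+++++++++++++++++++++++++#++++......
177 ............................................................................+########+++++++++++++++++++++.++++.++......
```

The paddle has drooped in the pads to about 28° off vertical, head towards the robot, which is the lean I want. I tighten the grip and carry it over the cup.

```bash
python3 -c "
from h import *
go((682.3,72.7,305),-94)"
python3 -m jog '[{"grip":0,"dx":0,"dy":0,"dz":0,"spin":0},{"grip":0,"dx":-3,"dy":0,"dz":0.5,"spin":0},{"grip":0,"dx":-7,"dy":0,"dz":1,"spin":2},{"grip":0,"dx":-11,"dy":0,"dz":2,"spin":4},{"grip":0,"dx":-15,"dy":0,"dz":3,"spin":6},{"grip":0,"dx":-19,"dy":0,"dz":4,"spin":8},{"grip":0,"dx":-23,"dy":0,"dz":5,"spin":9},{"grip":0,"dx":-27,"dy":0,"dz":6,"spin":9.2},{"grip":0,"dx":-30,"dy":0,"dz":6.8,"spin":9.2},{"grip":0,"dx":-32,"dy":0,"dz":7.3,"spin":9.2},{"grip":0,"dx":-33,"dy":0,"dz":7.5,"spin":9.2},{"grip":0,"dx":-33,"dy":0,"dz":7.5,"spin":9.2}]' 20; python3 -c "
from h import *
go((682.3,72.7,305),-94)"
```

```text
at [ 567.  -350.7  309.2] shift cm [-41.12   0.45  15.33] spin 9.211327032764004 q6 0.87
clock: 33.3
eef_pos: [612.0, -15.5, 310.4]
eef_rot: [-1.571, -0.0, -1.64]
wrist_force: [0.2, 0.6, -1.8]
finger_gap: 14.1
at [612.  -15.5 310.4] shift cm [-9.28  0.54  6.41] spin 0.024604447509091187 q6 1.56
```

```bash
cat > tilt.py <<'E'
from h import *
s=monitor.read_state(); p=s["eef_pos"]+[0,0,11]; M=R.from_euler('xyz',s["eef_rot"]).as_matrix(); d=-M[:,2].copy(); d[2]=0
print("head dir",d.round(2))
for n in("scene","top"):
    c=cam(n); im=c[0]["color"].astype(np.float32); rb=cv2.GaussianBlur(im[:,:,0]-im[:,:,2],(3,3),0)
    cv2.imwrite(f"pics/tilt_{n}.png",c[0]["color"][:,:,::-1])
    res=[]
    for th in range(-20,95,1):
        r=np.radians(th); q=np.array([w2p(c,p+d*np.sin(r)*L+np.array([0,0,-np.cos(r)*L])) for L in range(40,200,5)],np.float32)
        v=cv2.remap(rb,q[:,0][None],q[:,1][None],cv2.INTER_LINEAR)[0]; res.append((np.clip(v,0,40).mean(),th,v))
    b=max(res,key=lambda x:x[0]); print(n,[(round(float(x[0]),1),x[1]) for x in sorted(res,key=lambda x:-x[0])[:5]],b[2].round(0))
E
python3 tilt.py
```

```text
head dir [-1.    0.07  0.  ]
scene [(30.2, 28), (28.7, 27), (27.2, 29), (24.9, 26), (21.0, 25)] [24. 28. 29. 28. 28. 28. 28. 30. 29. 30. 29. 28. 29. 29. 28. 28. 29. 28.
 27. 29. 34. 42. 43. 37. 32. 32. 31. 31. 32. 32. 31. 30.]
top [(35.9, 17), (35.5, 16), (35.4, 18), (34.8, 15), (34.7, 19)] [ 1.  3. 11. 24. 36. 42. 44. 44. 44. 45. 45. 45. 45. 45. 45. 45. 45. 45.
 45. 44. 45. 45. 45. 45. 45. 45. 45. 44. 44. 43. 40. 34.]
```

Run:
```python
from h import *
s=monitor.read_state(); p=s["eef_pos"]+[0,0,11]; d=np.array([-.9975,.07,0])
for n in("scene","top"):
    c=cam(n); im=c[0]["color"].astype(np.float32); rb=im[:,:,0]-im[:,:,2]
    print(n,"cam",(-c[2].T@c[3]).round(0))
    for th in(22,28,34):
        r=np.radians(th); q=np.array([w2p(c,p+d*np.sin(r)*L+np.array([0,0,-np.cos(r)*L])) for L in range(100,235,5)],np.float32)
        print(th,cv2.remap(rb,q[:,0][None],q[:,1][None],cv2.INTER_LINEAR)[0].round(0).astype(int).tolist(), q[0],q[-1])
    if n=="top":
        a,b=w2p(c,p).astype(int); print("origin",a-40,b-20)
        for v in range(b-20,b+50,2): print(v,''.join('#' if rb[v,u]>28 else('+' if rb[v,u]>14 else '.') for u in range(a-40,a+40)))
```

```text
scene cam [1009.  279.  670.]
22 [4, 3, 3, 11, 8, 7, 2, 0, -2, -3, -5, -6, -5, -5, -5, -6, -6, -6, -5, -6, -5, -5, -4, -5, -7, -6, -5] [310.65973 188.62466] [327.56454 226.15704]
28 [29, 30, 29, 28, 29, 30, 29, 29, 33, 42, 45, 36, 30, 31, 31, 31, 32, 31, 31, 32, 31, 22, 2, -5, -5, -6, -6] [314.38962 183.26857] [334.7909  215.41936]
34 [-6, -7, -7, -5, -6, -6, -6, -5, -5, -8, -7, -6, -7, -8, -6, -6, -5, -6, -4, -6, -7, -6, -5, -4, -4, -5, -5] [317.90167 177.61969] [341.61694 204.24573]
top cam [ 504.  -18. 1215.]
22 [45, 46, 46, 45, 46, 46, 45, 46, 45, 45, 44, 39, 28, 19, 16, 16, 16, 16, 16, 15, 16, 16, 16, 15, 16, 16, 17] [321.08838 233.22519] [319.51602 258.5417 ]
28 [45, 45, 45, 45, 45, 42, 31, 19, 15, 16, 16, 16, 16, 16, 16, 15, 16, 17, 18, 20, 20, 21, 20, 21, 18, 13, 6] [320.68936 237.77966] [318.6753  268.21423]
34 [45, 44, 35, 20, 15, 16, 16, 16, 16, 15, 16, 17, 18, 19, 20, 21, 21, 18, 11, 2, -2, -1, -3, -1, -1, 1, 10] [320.30493 242.0972 ] [317.85077 277.57227]
origin 282 189
189 ++++++++...+++++++++++++++++++++++++++++++++++++++++++++++++++++++++++++..++++++
191 ++++++++..+++
[... 2172 characters left out ...]
.........++++++++++.
243 +++++++............................+######+..........................++++++++++.
245 +++++++++++++++++++++++...........++########........................+++++++++++.
247 +++++++++++++++++++++++++++++++++++++.+++++++.......................++++++++++..
249 +++++++++++++++++++++++++++++++++++++++++++++++++++++++++++++++++++.++++++++++..
251 ++++.++++++++++++++++++++++++++++.++++++++++++++++++++++++++++++++++++++++++++..
253 +++++++++++++++.++++++++++++++++++.++++.++++++++++++++++++++++++++++++++++++++..
255 ++...+++++++++++++++++++++++.+++++++++++.+++++++++++++++++++++++++++++++++++++..
257 +...++.+++++++.++++++++++++++++++++++++++++++++++++++++++++++++++++++++++++++...
```

```bash
python3 -m jog '[{"grip":0,"dx":-3,"dy":0.5,"dz":2,"spin":0},{"grip":0,"dx":-6,"dy":1,"dz":4,"spin":0},{"grip":0,"dx":-9.3,"dy":2,"dz":6.4,"spin":0},{"grip":0,"dx":-9.3,"dy":2.5,"dz":6.4,"spin":0},{"grip":0,"dx":-9.3,"dy":2.5,"dz":6.4,"spin":0}]' 20
python3 - <<'E'
from h import *
go((682.3,72.7,186),-94)
s=monitor.read_state(); p=s["eef_pos"]+[0,0,9]
pts=[(614.5,77.5,111)]+[tuple(p+86.4*np.array([-.9975,.071,0])+[0,0,-162.5]+np.array([0,k,0])) for k in(-12,12)]
c=cam("wrist"); a=c[0]["color"][:,:,::-1].copy()
for q in pts: print("w",fish(c,q).round(1)); cv2.circle(a,tuple(fish(c,q).astype(int).tolist()),3,(0,0,255),1)
c=cam("scene"); b=c[0]["color"][:,:,::-1].copy()
for q in pts: print("s",w2p(c,q).round(1)); cv2.circle(b,tuple(w2p(c,q).astype(int).tolist()),1,(0,0,255),1)
b=cv2.resize(b[150:310,220:400],None,fx=3.3,fy=3.3,interpolation=cv2.INTER_CUBIC)[:480]
m=np.hstack([a,b]); m=cv2.resize(m,None,fx=800/m.shape[1],fy=800/m.shape[1]); cv2.imwrite("pics/m12.png",m)
E
```

```text
clock: 34.12
eef_pos: [682.0, 72.1, 285.0]
eef_rot: [-1.572, -0.0, -1.641]
wrist_force: [-0.9, 0.5, -0.1]
finger_gap: 14.0
at [682.   72.1 285. ] shift cm [-0.06  9.9   0.03] spin -0.018964529217200266 q6 1.69
w [320.3 291.4]
w [333.3 316.4]
w [308.3 318. ]
s [344.5 278.7]
s [345.  260.1]
s [358.  266.4]
```

View pics/m12.png

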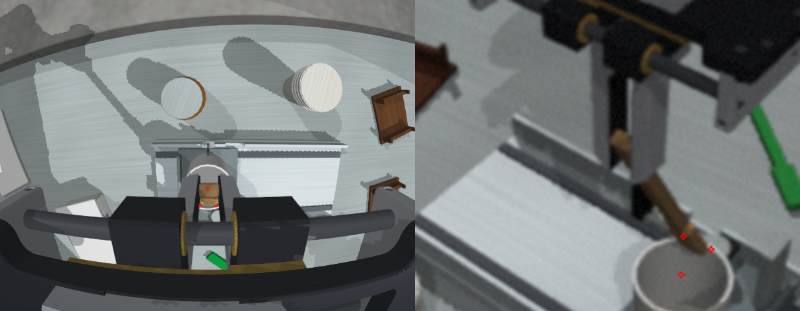

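Both views agree within a few mm: the head end is inside the cup mouth on the near side, paddle leaning to the far side. Lowering.

```bash
python3 -m jog '[{"grip":0,"dx":0,"dy":1.5,"dz":0,"spin":0},{"grip":0,"dx":0,"dy":3,"dz":0,"spin":0},{"grip":0,"dx":0,"dy":4.5,"dz":0,"spin":0},{"grip":0,"dx":0,"dy":6,"dz":0,"spin":0},{"grip":0,"dx":0,"dy":6,"dz":0,"spin":0}]' 20
```

```text
clock: 34.85
eef_pos: [681.8, 72.9, 223.7]
eef_rot: [-1.573, -0.0, -1.64]
wrist_force: [0.2, 0.1, -0.5]
finger_gap: 13.7
```

```bash
python3 tilt.py
```

```text
head dir [-1.    0.07  0.  ]
scene [(30.2, 27), (29.9, 28), (27.1, 26), (25.3, 29), (21.5, 25)] [-3. -2.  4. 18. 29. 31. 31. 31. 31. 31. 31. 31. 32. 32. 32. 32. 33. 33.
 32. 33. 34. 36. 41. 45. 45. 41. 37. 35. 35. 34. 34. 33.]
top [(20.5, 11), (20.5, 12), (20.4, 10), (20.1, 9), (20.0, 13)] [-4. -1.  5. 17. 29. 38. 42. 43. 39. 32. 25. 20. 18. 18. 18. 18. 18. 18.
 18. 18. 18. 18. 18. 18. 19. 19. 19. 20. 20. 20. 19. 19.]
```

```bash
python3 -m jog '[{"grip":0,"dx":0,"dy":1,"dz":0,"spin":0},{"grip":0,"dx":0,"dy":2,"dz":0,"spin":0},{"grip":0,"dx":0,"dy":3,"dz":0,"spin":0},{"grip":0,"dx":0,"dy":3,"dz":0,"spin":0},{"grip":0,"dx":0,"dy":3,"dz":0,"spin":0}]' 20
```

```text
clock: 35.58
eef_pos: [682.4, 73.0, 195.7]
eef_rot: [-1.57, 0.0, -1.64]
wrist_force: [-0.4, 0.1, -1.4]
finger_gap: 13.8
```

```bash
python3 -m jog '[{"grip":0,"dx":0,"dy":0.3,"dz":0,"spin":0},{"grip":0,"dx":0,"dy":0.6,"dz":0,"spin":0},{"grip":0,"dx":0,"dy":0.6,"dz":0,"spin":0}]' 20
```

```text
clock: 35.95
eef_pos: [682.7, 72.9, 190.3]
eef_rot: [-1.569, 0.0, -1.64]
wrist_force: [1.6, 0.1, 4.0]
finger_gap: 13.9
```

Floor reached (4 N at the expected height). I loosen the grip, ease the handle towards the far rim, then open and rise.

```bash
python3 -m jog '[{"grip":0,"dx":0,"dy":0,"dz":0,"spin":0},{"grip":0,"dx":0,"dy":0.2,"dz":0.5,"spin":0},{"grip":0,"dx":0,"dy":0.5,"dz":1,"spin":0},{"grip":0,"dx":0,"dy":0.8,"dz":1.5,"spin":0},{"grip":0,"dx":0,"dy":1,"dz":1.8,"spin":0},{"grip":0,"dx":0,"dy":1,"dz":1.8,"spin":0}]' 3; python3 tilt.py | grep scene
```

```text
clock: 36.7
eef_pos: [700.2, 71.7, 178.8]
eef_rot: [-1.572, -0.0, -1.64]
wrist_force: [-0.4, -0.0, -1.2]
finger_gap: 14.4
scene [(31.4, 38), (29.5, 37), (26.4, 36), (25.7, 39), (20.4, 35)] [-3. -3. -2.  5. 21. 33. 36. 37. 37. 37. 38. 39. 39. 40. 41. 41. 42. 43.
```

```bash
python3 -m jog '[{"grip":2.5,"dx":0,"dy":0,"dz":0,"spin":0},{"grip":4,"dx":0,"dy":0,"dz":0,"spin":0},{"grip":5,"dx":0,"dy":0,"dz":0,"spin":0},{"grip":5,"dx":0,"dy":0,"dz":0,"spin":0},{"grip":5,"dx":0,"dy":-1,"dz":0,"spin":0},{"grip":5,"dx":0,"dy":-4,"dz":0,"spin":0},{"grip":5,"dx":0,"dy":-9,"dz":0,"spin":0},{"grip":5,"dx":0,"dy":-12,"dz":-5,"spin":0},{"grip":5,"dx":0,"dy":-12,"dz":-11,"spin":0},{"grip":5,"dx":0,"dy":-12,"dz":-17,"spin":0},{"grip":5,"dx":0,"dy":-12,"dz":-22,"spin":0},{"grip":5,"dx":0,"dy":-12,"dz":-22,"spin":0},{"grip":5,"dx":0,"dy":-12,"dz":-22,"spin":0},{"grip":5,"dx":0,"dy":-12,"dz":-22,"spin":0}]' 5
python3 - <<'E'
from h import *
c=cam("scene"); im=c[0]["color"]; cv2.imwrite("pics/s13.png",im[:,:,::-1]); rb=im[:,:,0].astype(int)-im[:,:,2]
T=cam("top"); cv2.imwrite("pics/t13.png",T[0]["color"][:,:,::-1])
# prediction: head at near bottom corner, leaning 38..41 deg over far rim
C=np.array([614.5,77.5]); ex=np.array([.9975,-.071])
for th in(34,38,41):
    r=np.radians(th); h=np.append(C-25*ex,34); t=h+np.append(ex*np.sin(r),np.cos(r))*200; k=h+np.append(ex*np.sin(r),np.cos(r))*104
    print(th,"tail scene",w2p(c,t).round(0),"rim",w2p(c,k).round(0),"tail top",w2p(T,t).round(0))
u,v=w2p(c,t).astype(int); print("scene cols",u-30,"cup px",w2p(c,np.append(C,111)).round(0))
for y in range(v-30,v+75,3): print(y,''.join('#' if rb[y,x]>28 else('+' if rb[y,x]>14 else '.') for x in range(u-30,u+70)))
q=T[0]["color"].astype(int); rt=q[:,:,0]-q[:,:,2]; u,v=w2p(T,t).astype(int); print("top cols",u-25)
for y in range(v-15,v+45,2): print(y,''.join('#' if rt[y,x]>28 else('+' if rt[y,x]>14 else '.') for x in range(u-25,u+45)))
E
```

```text
clock: 38.55
eef_pos: [481.6, 86.9, 299.3]
eef_rot: [-1.571, -0.0, -1.641]
wrist_force: [0.4, 0.3, -1.2]
finger_gap: 50.2
34 tail scene [311. 278.] rim [333. 288.] tail top [281. 173.]
38 tail scene [306. 287.] rim [330. 292.] tail top [282. 169.]
41 tail scene [302. 294.] rim [329. 296.] tail top [283. 166.]
scene cols 272 cup px [344. 279.]
263 ....................................................................................................
266 ....................................................................................................
269 ....................................................................................................
272 ....................................................................................................
275 ....................................................................................................
278 ..................................+########+........................................................
281 ..................................################++................................................
284 ................
[... 4482 characters left out ...]
.........................
192 ......................+######.........................................
194 ......................+######.........................................
196 .......................######.........................................
198 .......................######.........................................
200 .......................######.........................................
202 .......................######+........................................
204 .......................######+........................................
206 .......................######+........................................
208 .......................######+........................................
```

```bash
python3 -m jog '[{"grip":5,"dx":0,"dy":-2,"dz":-3,"spin":0},{"grip":5,"dx":0,"dy":-2,"dz":-6,"spin":0},{"grip":5,"dx":0,"dy":-2,"dz":-6,"spin":0},{"grip":5,"dx":0,"dy":-2,"dz":-6,"spin":0},{"grip":5,"dx":0,"dy":-2,"dz":-6,"spin":0},{"grip":5,"dx":0,"dy":-2,"dz":-6,"spin":0},{"grip":5,"dx":0,"dy":-2,"dz":-6,"spin":0}]' 5
python3 - <<'E'
from h import *
c=cam("scene"); a=cv2.imread("pics/s13.png").astype(int); b=c[0]["color"][:,:,::-1].astype(int)
d=abs(a-b).max(2); print("paddle/cup/mark region max change",d[270:345,295:350].max(),"frac>30",(d[270:345,295:350]>30).mean())
s0=cv2.imread("pics/scene0.png").astype(int)
for n,(x,y,w,h) in dict(jar=(285,335,60,75),cups=(168,265,65,75),tub=(475,275,90,110)).items(): print(n,(abs(b-s0).max(2)[y:y+h,x:x+w]>40).mean().round(3))
g=cv2.cvtColor(c[0]["color"],cv2.COLOR_RGB2GRAY)
for r in range(306,330): print(r,g[r,316:338].tolist())
E
```

```text
clock: 39.52
eef_pos: [421.1, 91.1, 319.3]
eef_rot: [-1.571, -0.0, -1.641]
wrist_force: [0.1, 0.0, -0.7]
finger_gap: 50.2
paddle/cup/mark region max change 10 frac>30 0.0
jar 0.011
cups 0.0
tub 0.675
306 [89, 90, 89, 89, 89, 85, 70, 61, 62, 66, 71, 71, 73, 77, 77, 77, 79, 78, 80, 82, 84, 85]
307 [91, 90, 92, 92, 88, 79, 71, 65, 63, 67, 67, 73, 73, 74, 78, 79, 78, 80, 82, 81, 83, 86]
308 [90, 88, 87, 90, 90, 84, 74, 61, 65, 68, 70, 70, 71, 74, 77, 81, 77, 79, 79, 82, 84, 85]
309 [87, 89, 88, 89, 86, 84, 74, 63, 63, 65, 70, 73, 75, 75, 78, 77, 79, 80, 82, 84, 84, 86]
310 [86, 85, 89, 86, 90, 83, 74, 65, 65, 65, 69, 72, 72, 78, 77, 79, 80, 79, 83, 82, 83, 83]
311 [87, 87, 89, 89, 86, 84, 78, 65, 62, 64, 69, 70, 75, 76, 77, 79, 80, 80, 84, 83, 81, 83]
312 [88, 89, 86, 89, 85, 86, 81, 69, 65, 66, 69, 69, 72, 72, 73, 76, 80, 81, 86, 84, 83, 83]
313 [89, 87, 89, 90, 88, 86, 84, 68, 61, 61, 60, 62, 57, 51, 56, 67, 78, 80, 82, 83, 86, 84]
314 [90, 91, 87, 83, 83, 85, 83, 75, 68, 60, 60, 58, 44, 37, 38, 58, 75, 83, 81, 85, 84, 83]
315 [89, 90, 87, 84, 82, 82, 83, 80, 69, 61, 59, 48, 43, 34, 42
[... 678 characters left out ...]
9, 80, 79, 85, 86, 84, 86]
323 [76, 92, 119, 126, 124, 109, 68, 35, 29, 45, 76, 83, 66, 45, 40, 53, 70, 75, 79, 83, 84, 84]
324 [66, 81, 102, 117, 122, 107, 73, 36, 33, 61, 101, 115, 108, 81, 61, 55, 59, 61, 72, 80, 82, 85]
325 [65, 65, 71, 91, 104, 111, 87, 52, 50, 74, 105, 119, 121, 116, 98, 66, 55, 56, 59, 64, 72, 79]
326 [65, 67, 63, 65, 80, 94, 97, 75, 62, 76, 86, 100, 120, 122, 103, 70, 56, 51, 52, 54, 57, 61]
327 [63, 66, 64, 61, 61, 71, 84, 86, 74, 70, 73, 91, 108, 106, 85, 64, 52, 51, 53, 53, 51, 55]
328 [69, 68, 63, 65, 64, 63, 66, 72, 68, 73, 74, 78, 86, 84, 80, 79, 69, 57, 55, 52, 55, 50]
329 [72, 69, 65, 69, 69, 65, 65, 64, 65, 64, 71, 72, 72, 74, 86, 94, 97, 81, 62, 57, 52, 52]
```

Run:
```python
import cv2
from h import *
a=cv2.imread("pics/scene0.png",0); b=cv2.cvtColor(cam("scene")[0]["color"],cv2.COLOR_RGB2GRAY)
e=lambda i:cv2.Sobel(cv2.GaussianBlur(i,(3,3),0),cv2.CV_32F,1,0)
r=cv2.matchTemplate(e(b)[260:395,465:575],e(a)[275:380,480:560],cv2.TM_CCOEFF_NORMED); print(cv2.minMaxLoc(r),"expected (15,15)")
from cell import ticket; print(monitor.read_state()["wrist_force"].round(1)); 
if cv2.minMaxLoc(r)[3]==(15,15): print(ticket.sign_off())
```

```text
(-0.267278790473938, 0.8644493222236633, (9, 20), (15, 14)) expected (15,15)
[ 0.2  0.4 -0.3]
```

The tub matches to within one pixel, and the arm never went near it. The earlier brightness difference is the arm's shadow. Handing in.

```bash
python3 -c "
from cell import ticket; print(ticket.sign_off())"
```

```text
the job is handed in; nothing more can be done
None
```

The job is done in the order asked and handed in at about 40 s of robot time; the sign-off reports no verdict.

1. **Paddle to the rest:** I lifted the wooden paddle out of the notches, laid it flat across both bars of the nearer rest and let it go.
2. **Carriage:** I opened the lever, slid the carriage about 196 mm and pushed the lever shut against its stop (about 20 N).
3. **Paddle to the cup:** I took the paddle again near its handle end and let it droop head-down in the pads. I then lowered it into the cup, eased the handle towards the far rim and let go.

What the last checks showed:
- **Alignment:** From above, after locking, the pointer and mark blades are in the same pixel columns, so they agree within about 0.5 mm.
- **Lever:** Its bar points 2–3° further shut than at the start. The knob ended about 4 mm past where I expected, so it seems not to have started fully shut.
- **Paddle in the cup:** It met the cup floor about 4 mm higher than calculated, at 4 N. It leans about 36° over the far rim and did not move over a second.
- **Jar, cups and tub:** The jar and cups are unchanged in the images. The tub's brightness check failed (67% of its pixels changed), which I put down to the arm's shadow. Its outline matched its start position to within 1 pixel.
- **Disagreement:** Partway through the slide, the top camera and the scene camera differed by about 2 mm on the pointer. I settled it with the wrist camera directly above, which agreed with the scene camera.

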